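# Pack the toffee jars and read the tray's label

### The arm

A 6-joint arm with a two-finger parallel gripper is mounted at the origin on the work surface. World frame = base frame: x ahead of the robot, y to its left, z up, the work surface at z = 0. Lengths are in m, angles in degrees, forces in N, time in s.
With the tool pointing down it reaches from about 0.35 to 0.975 m from the base axis. Payload 4.9 kg.
Tool frame: the origin (TCP) lies at the very end of the fingers, on their centre line; the grasp point (between the pads) lies 19 mm behind it; z points along the fingers, y is the line along which they close (so a half turn about z gives the same grasp; the last joint's range is limited). The gripper opens to 85 mm and grips with 20 to 120 N. Pads are 22 mm wide; open, the fingers measure 114 mm over their backs; the gripper's body (76 mm by 85 mm) begins 54 mm behind the grasp point. The pads swing forward as they close: fully open they stand 13 mm farther back than shut.
Start: joints at [-82.391, 3.019, 92.412, -0, 84.569, -6.818], TCP at [0.156, -0.605, 0.202] pointing down, gripper open.
Joint ranges: [-172.51, 172.51], [-57.92, 126.97], [3.15, 148.05], [-58.71, 238.71], [5.1, 150.11], [-179.66, 179.66]. Speed limits (degrees/s): [147.25, 147.25, 180, 180, 180, 180].

### API

Orientations are given as a 3x3 rotation matrix whose columns are the frame's x, y, z axes.
In Python, from plant import manip, cams, workorder gives the robot as it stands.
- The arm moves only by the tool send_rows, never from a script. Its argument "steps" is one flat list of numbers, 7 for each row, row after row: the shift along the tool's x, y, z in units of 50 mm (1.0 is 50 mm), then the turn, a rotation vector about the tool's x, y, z in units of 10 degrees (1.0 is 10 degrees), then the finger opening in mm, from 0 to 85.4. In form: [x, y, z, wx, wy, wz, fingers, x, y, z, wx, wy, wz, fingers, ...]. A call has 1 to 20 rows; each row shifts and turns the commanded pose from where the row before left it, along the tool's axes as they then stand; what a row does not reach is not made up. A row lasts 1/8 s, in which the tool goes at most 62.5 mm and 10.7 degrees, less where a joint would pass 70% of its speed; a pose out of reach is approached as far as the arm can. A call is refused whole if a number of a shift passes 1 or a number of a turn 1, either way. A call with a gripper value outside its range is refused whole. The fingers move at their own pace and stop on an object; "force" is the grip in N (left out, the last holds). Time passes only in rows, so rows that do not move let the fingers close. It gives the time, the measured TCP pose, the force, the opening and the grip force at its end, in the units of the state.
- manip.get_obs(): the state, without advancing time (a new reading comes with each control period).
- cams.snapshot(name): name is "side" or "top"; returns (picture, depth): 480x640x3 uint8, red, green, blue; 480x640 float32, m along the optical axis (not along the pixel's ray), 0 where there is no reading.
- cams.camera_model(name): a dict with "mtx" (3x3 intrinsics, pixels), "pose" (4x4, takes a point from camera to world coordinates). Camera axes: x right, y up, looking along -z (the intrinsics and any distortion apply to the point x, -y, -z); pixel columns grow to the right and rows downward; lengths in m; the calibration is good to about 2 mm. A picture is of the moment at which its call begins. camera_model takes no time and is no camera call.
- workorder.hand_in(): hands the job in; it is judged then, once.
Trained networks look in the newest picture that a camera, given by its name, has taken for a name from the list of things; names that differ only in an ending like _2 or _b are one class to them, and where a whole thing is asked for, a point or a joint stands for the part that bears it (a point fixed in the world has none). Each returns a list of dicts, best first, with "confidence" (0 to 1); they miss things now and then, are a little off and sometimes report something else, mostly with a low value. They report only what shows in the picture. A call takes as long as a camera call. They do not tell look-alikes from the thing itself.
- cams.recognise(camera, thing): "bbox" ([left, top, right, bottom] in pixels, round what is visible of it).
- cams.masks_of(camera, thing): "mask" (480x640 bool, what is visible of it) and "bbox" ([left, top, right, bottom] in pixels, round what is visible of it).
- cams.mark_of(camera, thing): "point" ([row, column] in pixels: a listed point, or the origin of a listed thing).
The state is a dict: "time": time; "joint_positions": joint angles; "dq": joint speeds; "effort": joint torques, N m; "ee_pos": TCP position; "ee_rot": TCP orientation; "wrist_force": force on the tool from outside, world axes, zero at the start; "ft_torque": the same for the moment, N m; "gripper_width": opening from 0.0 (shut) to 1.0 (fully open); "gripper_force": force on a finger pad.
Only numpy, scipy, OpenCV 4.12 (cv2) and the standard library are available. Lean on these libraries where they do the work, as an engineer would, in place of code of your own. Each camera call takes 0.05 s, during which the arm holds its last target. There are 200 camera calls.

### The job

Pack the order: lift the toffee jars out of the cardboard bin one by one and gently stand each upright on the floor of an empty compartment of the packing tray; the knobbed tin left in the tray goes flat on the floor of the bin, and the jar already packed stays. When that is done, take the reader from its holder, point its nose squarely at the middle of the tray's sloping label from about 6 cm away and hold it still for two seconds, then stand it back in its holder, fully home. Leave the other things on the table alone.

Things in the scene. Friction and masses are not known exactly. Their poses are not given: they have to be found in the camera images.
- bin: low open cardboard bin, outside 210 mm (its x) by 290 mm (its y), 40 mm high, walls and floor 5 mm thick, fixed to the table; origin at the centre of its underside, z up. The jars stand upright on its floor, at least 70 mm from one another's centres at the start
- jar1: closed round glass jar of brown toffee with a bright metal screw lid, 48 mm diameter, 70 mm tall, 0.18 to 0.29 kg with a heavy bottom; origin at the centre of its underside, z up through the lid. One of the 3 to 5 jars that start in the bin (absent ones read None from the start); may be knocked aside once
- jar2: closed round glass jar of brown toffee with a bright metal screw lid, 48 mm diameter, 70 mm tall, 0.18 to 0.29 kg with a heavy bottom; origin at the centre of its underside, z up through the lid. One of the 3 to 5 jars that start in the bin (absent ones read None from the start); may be knocked aside once
- jar3: closed round glass jar of brown toffee with a bright metal screw lid, 48 mm diameter, 70 mm tall, 0.18 to 0.29 kg with a heavy bottom; origin at the centre of its underside, z up through the lid. One of the 3 to 5 jars that start in the bin (absent ones read None from the start); may be knocked aside once
- jar4: closed round glass jar of brown toffee with a bright metal screw lid, 48 mm diameter, 70 mm tall, 0.18 to 0.29 kg with a heavy bottom; origin at the centre of its underside, z up through the lid. One of the 3 to 5 jars that start in the bin (absent ones read None from the start); may be knocked aside once
- jar5: closed round glass jar of brown toffee with a bright metal screw lid, 48 mm diameter, 70 mm tall, 0.18 to 0.29 kg with a heavy bottom; origin at the centre of its underside, z up through the lid. One of the 3 to 5 jars that start in the bin (absent ones read None from the start); may be knocked aside once
- tin: shallow round steel tin, 60 mm diameter, 30 mm high, 0.2 kg, with a black knob 20 mm diameter and 20 mm high fixed in the middle of its lid (50 mm high in all); starts in a tray compartment, belongs in the bin. Origin at the centre of its underside, z up
- tray: low plywood packing tray with six open square compartments, 2 along its x by 3 along its y, fixed to the table; outside 148 by 220 mm, walls and dividers 34 mm high and 4 mm thick, cork floor 6 mm above the table. Origin at the centre of its underside, z up. Compartment centres lie at x = -36 or +36 mm and y = -72, 0 or +72 mm in its frame; each is about 68 mm square
- packed1: closed round glass jar of brown toffee with a bright metal screw lid, 48 mm diameter, 70 mm tall, 0.22 kg with a heavy bottom; origin at the centre of its underside, z up through the lid. A jar that is already packed: exactly one of packed1 and packed2 is present (the other reads None); stands in a tray compartment, in the middle
- packed2: closed round glass jar of brown toffee with a bright metal screw lid, 48 mm diameter, 70 mm tall, 0.22 kg with a heavy bottom; origin at the centre of its underside, z up through the lid. A jar that is already packed: exactly one of packed1 and packed2 is present (the other reads None); stands in a tray compartment, in the middle
- label (a point): centre of the printed label (paper 44 by 62 mm with black stripes) on a plywood plate, 60 by 76 mm, fixed to the tray's -x side, facing the robot and sloping 20 degrees from level; centre 106 mm from the tray's centre and 40 mm above the table. z is the label's outward normal (up and towards the tray's -x), y runs along the tray's y
- holder: grey block 80 by 80 mm, 66 mm high, on a rubber foot 96 mm square, fixed to the table, with an upright round bore of 30 mm diameter, 60 mm deep, open at the top in its middle; the wand's stand. Origin at the centre of its underside, z up
- wand: hand-held label reader, 130 mm long, 0.14 kg, nose down in the holder. Black nose 25 mm diameter (tip tapers to 16), 50 mm long; collar 42 mm diameter, 8 mm, rests on the holder's top; grey handle 40 (its x) by 30 mm (its y) from 58 to 130 mm above the tip. Origin at the tip (window), z up the handle, reads along -z, at 30 to 100 mm, best 60. Seated, its origin is 16 mm above the table.
- tape: bystander: roll of tape lying flat, 90 mm diameter, 24 mm high
- spool: bystander: standing spool of blue twine, 80 mm diameter, 92 mm high
- scraper: bystander: spatula lying on the table; origin on the table under it
- cup: bystander: steel mug, 76 mm diameter, 85 mm high, handle on its +y side
- block: bystander: brown block 50 by 80 by 45 mm lying on the table
- pad: the cork floor of the tray, 2 mm thick, its top 6 mm above the table; origin at the centre of its underside
Not all that is in view belongs to the job. What is shaped like the wand but blue, white or yellow is not meant.

How it is judged:
By the outcome, as a careful person would: the job done as asked, in the order asked, and still so for the second after the job is handed in, with the robot touching nothing.
Of jar1, jar2, jar3, jar4, jar5 only 3 to 5 are there at a start; the rules pass over those that are not, and their reading is None.
Of packed1, packed2 only 1 to 1 are there at a start; the rules pass over those that are not, and their reading is None.
At some moment in a run one of jar1, jar2, jar3, jar4, jar5 may be knocked a few centimetres aside while the robot is not near it.
It also fails if it takes over 210 s, if anything falls off the work surface, if the arm or the gripper's body presses on something with over 40 N, if the wrist force passes 120 N, or if a joint passes its speed limit or range.

## Working session

There is one attempt and no reset: what is moved stays moved. The work goes in short steps, Python scripts to look and compute and a tool call to move; the robot and the scene stay as the last step left them, time stands still between calls to the robot, and variables do not carry over. Pictures are saved under pics/ and viewed, at most 14 in all, crops included, and the job is handed in when it is done.

Besides the shell and the picture viewer there is one more tool, called after "Emit:" in YAML: its name, and indented under it one key for each argument. send_rows: Moves the arm, as the interface text tells. Its arguments: {"type":"object","properties":{"steps":{"type":"array","items":{"type":"number"}},"force":{"type":"number"}},"required":["steps"]}

```bash
mkdir -p pics; ls; python3 - <<'E'
from plant import manip,cams,workorder
import cv2,numpy as np
np.set_printoptions(precision=3,suppress=True)
print(manip.get_obs())
ims=[]
for n in("top","side"):
    p,d=cams.snapshot(n); m=cams.camera_model(n); print(n,m)
    cv2.imwrite(f"pics/{n}0.png",p[...,::-1]); np.save(f"{n}_d.npy",d)
    for t in("jar1","packed1","tin","tray","bin","holder","wand","label"):
        print(t,[(np.round(r["bbox"]).astype(int).tolist(),round(r["confidence"],2)) for r in cams.recognise(n,t)])
E
```

```text
pics
{'time': 0.0, 'joint_positions': array([-82.389,   3.058,  92.492,  -0.001,  84.568,  -6.817]), 'dq': array([-0.006, -0.13 , -0.007, -0.01 , -0.039, -0.007]), 'effort': array([ -0.   , -39.368, -37.017,  -0.   ,   0.007,   0.   ]), 'ee_pos': array([ 0.156, -0.605,  0.201]), 'ee_rot': array([[ 0.968,  0.249, -0.   ],
       [ 0.249, -0.968,  0.002],
       [ 0.   , -0.002, -1.   ]]), 'wrist_force': array([-0.105, -0.821,  0.187]), 'ft_torque': array([ 0.053, -0.007, -0.056]), 'gripper_force': 0.0, 'gripper_width': 1.000935063587418}
top {'mtx': array([[620.563,   0.   , 320.504],
       [  0.   , 620.563, 231.845],
       [  0.   ,   0.   ,   1.   ]]), 'pose': array([[-0.005,  0.988, -0.152,  0.316],
       [-1.   , -0.007, -0.014, -0.084],
       [-0.015,  0.152,  0.988,  1.392],
       [ 0.   ,  0.   ,  0.   ,  1.   ]])}
jar1 [([215, 247, 240, 272], 0.93), ([133, 251, 167, 277], 0.89), ([176, 205, 208, 232], 0.88), ([178, 255, 207, 282], 0.84)]
packed1 [([348, 189, 372, 216], 0.95)]
tin [([283, 153, 314, 181], 0.77)]
tray [([277, 151, 377, 246], 0.87)]
bin [([126, 195, 262, 298
[... 428 characters left out ...]
': array([[-0.822,  0.383, -0.422,  0.03 ],
       [-0.57 , -0.552,  0.608,  0.629],
       [-0.   ,  0.741,  0.672,  0.848],
       [ 0.   ,  0.   ,  0.   ,  1.   ]])}
jar1 [([198, 381, 233, 431], 0.88), ([192, 318, 224, 362], 0.81), ([258, 311, 290, 354], 0.76), ([238, 344, 268, 394], 0.75)]
packed1 [([298, 204, 321, 237], 0.73), ([226, 234, 255, 262], 0.61)]
tin [([225, 232, 256, 260], 0.67)]
tray [([218, 195, 332, 289], 0.89)]
bin [([259, 309, 289, 353], 0.71)]
holder [([371, 188, 423, 238], 0.76), ([124, 282, 322, 463], 0.22)]
wand [([309, 146, 328, 197], 0.89), ([433, 151, 452, 203], 0.86), ([384, 164, 416, 203], 0.84)]
label [([290, 237, 336, 274], 0.75), ([370, 189, 421, 240], 0.43)]
```

View pics/top0.png

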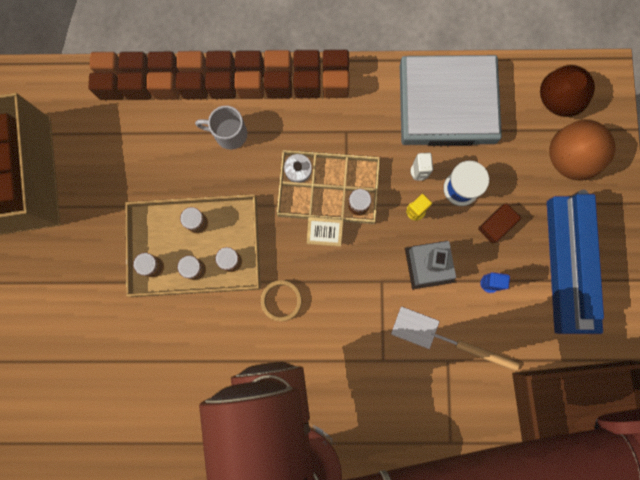

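View pics/side0.png

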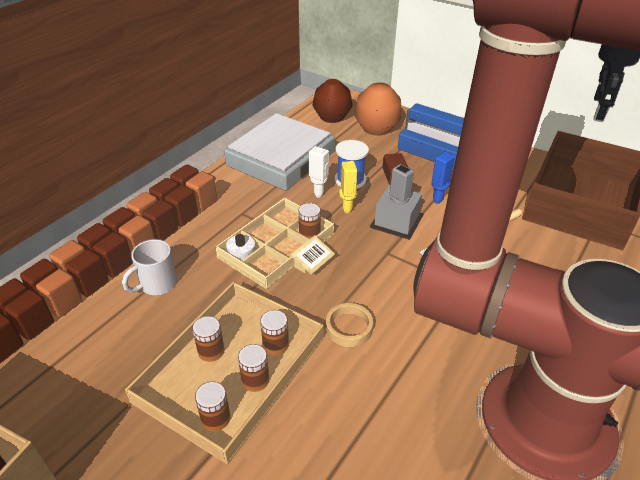

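The top view shows the bin centred near (193,247) with four jars at (191,218), (147,264), (190,267) and (227,259). The tray is near (328,187), with the tin at (298,167), the packed jar at (360,200) and the label at (325,232). The grey wand stands in its holder at (432,264). The side view agrees, and the white, yellow and blue look-alikes stand apart from the wand.

```bash
cat > h.py <<'E'
from plant import manip,cams,workorder
import cv2,numpy as np
np.set_printoptions(precision=4,suppress=True)
def cloud(n):
    p,d=cams.snapshot(n); m=cams.camera_model(n); K=m["mtx"]; T=m["pose"]
    v,u=np.mgrid[:480,:640]
    c=np.stack([(u-K[0,2])/K[0,0]*d,-(v-K[1,2])/K[1,1]*d,-d],-1)
    w=c@T[:3,:3].T+T[:3,3]; w[d==0]=np.nan
    return p,w
def ray(n,rc,z):
    m=cams.camera_model(n);K=m["mtx"];T=m["pose"]
    q=T[:3,:3]@np.array([(rc[1]-K[0,2])/K[0,0],-(rc[0]-K[1,2])/K[1,1],-1]);o=T[:3,3]
    return o+q*(z-o[2])/q[2]
def near(w,x,y,r,z0,z1):
    P=w.reshape(-1,3);P=P[~np.isnan(P[:,0])]
    return P[(np.hypot(P[:,0]-x,P[:,1]-y)<r)&(P[:,2]>z0)&(P[:,2]<z1)]
def lids(verbose=True):
    """jar lids per camera: mask -> upper points -> centre"""
    out={}
    for n in("top","side"):
        p,w=cloud(n);out[n]=[]
        for r in cams.masks_of(n,"jar1")+cams.masks_of(n,"packed1"):
            P=w[r["mask"]];P=P[~np.isnan(P[:,0])]
            if len(P)<30: continue
            zt=np.percentile(P[:,2],90);L=P[P[:,2]>zt-.008]
            c,(a,b),_=cv2.minAreaRect(L[:,:2].astype(np.float32)*1000)
            o=[round(c[0]),round(c[1]),round(np.median(L[:,2])*1000,1),round(a),round(b),round(r["confidence"],2)]
            out[n].append(o)
            if verbose: print(n,o)
    return out
E
python3 - <<'E'
from h import *
lids()
W={}
for n in("top","side"):
    p,w=cloud(n);W[n]=w;np.save(n+"_w.npy",w)
    for t in("tray","bin","holder","wand","tin","label"):
        for r in cams.masks_of(n,t):
            P=w[r["mask"]];P=P[~np.isnan(P[:,0])]
            if len(P)<20: continue
            zt=np.percentile(P[:,2],97);L=P[P[:,2]>zt-.010]
            c,s,a=cv2.minAreaRect(L[:,:2].astype(np.float32)*1000)
            print(n,t,round(r["confidence"],2),"ztop%%97 %.1f"%(zt*1e3),"rect",np.round(c,1),np.round(s,1),round(a,1),"zpct",np.round(np.percentile(P[:,2],[5,25,50,75])*1e3,1))
    for t in("label","tin","wand","holder","tray","bin"):
        print(n,t,[(np.round(r["point"]),round(r["confidence"],2)) for r in cams.mark_of(n,t)])
print(manip.get_obs()["time"])
E
```

```text
top [453, 311, np.float64(75.9), 49, 46, 0.96]
top [464, 136, np.float64(76.0), 48, 46, 0.84]
top [551, 214, np.float64(76.1), 47, 46, 0.73]
top [447, 217, np.float64(76.2), 48, 47, 0.66]
top [631, -83, np.float64(6.9), 212, 141, 0.41]
top [589, -151, np.float64(77.1), 46, 46, 0.93]
top [447, 217, np.float64(76.2), 47, 46, 0.4]
side [445, 219, np.float64(76.4), 48, 49, 0.88]
side [452, 313, np.float64(76.4), 48, 48, 0.84]
side [449, 153, np.float64(76.3), 48, 92, 0.58]
side [589, -149, np.float64(77.2), 47, 49, 0.59]
top tray 0.72 ztop%97 46.6 rect [600.8 -80.2] [218.9 206.5] 85.0 zpct [ 2.1  5.7  9.  30.2]
top bin 0.67 ztop%97 80.4 rect [453.1 311.3] [46.9 46.5] 17.6 zpct [12.8 58.  74.  76.7]
top bin 0.59 ztop%97 41.5 rect [499.2 220.5] [211.7 291.2] 3.0 zpct [0.6 3.7 6.1 9.3]
top holder 0.77 ztop%97 71.6 rect [ 453.6 -307.3] [80.2 81. ] 8.8 zpct [ 3.7 11.9 64.1 67.1]
top holder 0.35 ztop%97 150.8 rect [ 453.1 -307.3] [30.1 40. ] 81.4 zpct [ 76.5 121.  144.7 147.5]
top wand 0.82 ztop%97 134.7 rect [ 409.1 -427.4] [39.2 30. ] 81.1 zpct [ 60.1  99.6 127.4 131.1]
top wand 0.75 ztop%97
[... 1380 characters left out ...]
ct [550.2 215.8] [45.8 49.3] 26.0 zpct [13.5 36.5 65.3 76.2]
side wand 0.16 ztop%97 69.0 rect [ 454.2 -306.2] [82.2 88.3] 9.3 zpct [ 4.8 15.8 43.7 65.3]
side tin 0.94 ztop%97 57.4 rect [671.2 -10.9] [18.9 21.2] 20.5 zpct [26.  35.  37.  39.1]
side label 0.93 ztop%97 49.9 rect [534.7 -73.6] [79.8 41.9] 86.0 zpct [27.  34.3 40.  45.2]
side label 0.63 ztop%97 57.3 rect [671.2 -10.9] [18.9 21.2] 20.5 zpct [24.8 34.5 36.8 38.7]
side label [(array([255., 314.]), 0.61)]
side tin [(array([253., 238.]), 0.84)]
side wand [(array([198., 317.]), 0.97), (array([212., 351.]), 0.72)]
side holder [(array([223., 398.]), 0.84)]
side tray [(array([246., 273.]), 0.94)]
side bin [(array([366., 231.]), 0.86)]
2.5
```

```bash
cat > fit.py <<'E'
from h import *
from scipy.optimize import least_squares
W={n:np.load(n+"_w.npy") for n in("top","side")}
for n in W:
    w=W[n]
    # tray walls: lines at tray x=-72,0,72; y=-108,-36,36,108
    P=near(w,.612,-.083,.15,.029,.038)
    P=np.array([p for p in P if np.hypot(p[0]-.589,p[1]+.15)>.028 and np.hypot(p[0]-.671,p[1]+.013)>.034])
    def tf(q): 
        c,s=np.cos(q[2]),np.sin(q[2]);d=P[:,:2]-q[:2];return d@np.array([[c,-s],[s,c]])
    def res(q):
        l=tf(q);dx=np.min(abs(l[:,:1]-np.array([-.072,0,.072])),1);dy=np.min(abs(l[:,1:]-np.array([-.108,-.036,.036,.108])),1)
        r=np.minimum(dx,dy); r=np.where(l[:,0]<-.078,.02,r)
        return r
    best=min((least_squares(res,[x,y,np.radians(a)],loss="soft_l1",f_scale=.002) for x in(.60,.612,.625) for y in(-.09,-.08,-.07) for a in(-6,-3,0,4)),key=lambda r:r.cost)
    q=best.x;print(n,"tray",q[:2]*1e3,np.degrees(q[2]),"rms",np.median(best.fun)*1e3,len(P))
    c,s=np.cos(q[2]),np.sin(q[2]);R=np.array([[c,-s],[s,c]])
    for x in(-.036,.036):
        for y in(-.072,0,.072):
            cc=q[:2]+R@[x,y];Z=near(w,*cc,.025,-.01,.1)
            print("  comp",x,y,cc*1e3,"floor/med z",np.median(Z[:,2])*1e3 if len(Z) else None)
    lc=q[:2]+R@[-.106,0];Z=near(w,*lc,.025,.015,.07)
    A=np.c_[Z[:,:2]-lc,np.ones(len(Z))];k=np.linalg.lstsq(A,Z[:,2],rcond=None)[0];nn=np.array([-k[0],-k[1],1]);nn/=np.linalg.norm(nn)
    print("  label",lc*1e3,"z",k[2]*1e3,"normal",nn,"slope",np.degrees(np.arccos(nn[2])),"az",np.degrees(np.arctan2(nn[1],nn[0])))
    # bin floor
    for x,y in((.5,.27),(.5,.16),(.42,.27)):
        Z=near(w,x,y,.015,-.01,.1);print("  bin floor",x,y,np.median(Z[:,2])*1e3)
    # wand handle top, tin knob & rim
    for nm,x,y,r,z0,z1 in(("wandtop",.453,-.307,.035,.13,.16),("knob",.671,-.013,.03,.048,.065),("tinlid",.671,-.013,.034,.03,.045),("holdertop",.453,-.307,.06,.06,.0705)):
        Z=near(w,x,y,r,z0,z1);rc=cv2.minAreaRect((Z[:,:2]*1e3).astype(np.float32))
        print("  ",nm,np.median(Z[:,2])*1e3,np.round(rc[0],1),np.round(rc[1],1),round(rc[2],1),"mean",Z[:,:2].mean(0)*1e3)
    for x,y in((.453,.312),(.464,.136),(.551,.215),(.446,.218)):
        Z=near(w,x,y,.035,.066,.085);c,rr=cv2.minEnclosingCircle((Z[:,:2]*1e3).astype(np.float32));print("  jar",np.round(c,1),round(rr,1),"mean",Z[:,:2].mean(0)*1e3,np.median(Z[:,2])*1e3)
E
python3 fit.py
```

```text
top tray [630.5102 -82.866 ] -4.872596484466213 rms 1.488330412567143 1099
  comp -0.036 -0.072 [ 588.5246 -151.548 ] floor/med z 75.59658418199989
  comp -0.036 0 [594.6403 -79.8082] floor/med z 6.330108432542669
  comp -0.036 0.072 [600.756   -8.0684] floor/med z 6.613517276187864
  comp 0.036 -0.072 [ 660.2644 -157.6637] floor/med z 6.424030839328632
  comp 0.036 0 [666.3801 -85.9239] floor/med z 6.488127162318946
  comp 0.036 0.072 [672.4958 -14.1841] floor/med z 37.49965098742458
  label [524.8933 -73.8624] z 40.35057230469616 normal [-0.3396  0.0318  0.94  ] slope 19.943995794745483 az 174.6504333072523
  bin floor 0.5 0.27 5.100175378070171
  bin floor 0.5 0.16 4.9208960424904635
  bin floor 0.42 0.27 5.352327626042097
   wandtop 146.3903227722697 [ 453.6 -307. ] [31.6 40.9] 81.9 mean [ 452.5996 -306.1161]
   knob 55.955760879349725 [672.5 -14.5] [17.7 19. ] 87.9 mean [671.7449 -14.4067]
   tinlid 36.42791981563709 [672.6 -13.6] [61.4 61. ] 39.5 mean [671.496  -13.7631]
   holdertop 66.21886304169 [ 453.6 -307.5] [80.1 81.5] 9.0 mean [ 450.7719 -303.9613]
  jar [453.2 311.3] 2
[... 901 characters left out ...]
705684
  bin floor 0.5 0.16 6.464507194274216
  bin floor 0.42 0.27 5.932735981308834
   wandtop 144.65775404479075 [ 453.7 -306.1] [34.2 42. ] 76.9 mean [ 450.9417 -300.359 ]
   knob 55.89575471472119 [671.2 -10.9] [18.9 21.2] 20.5 mean [670.4778 -10.5981]
   tinlid 36.85120437129935 [670.9 -10.4] [59.4 60.6] 40.8 mean [667.603   -7.5694]
   holdertop 66.5162476599308 [ 454.3 -306.7] [82.2 89.3] 9.3 mean [ 447.8432 -294.3726]
  jar [452.8 312.7] 25.8 mean [449.8497 314.7745] 76.26516328241794
  jar [464.1 138. ] 25.6 mean [461.0469 140.1905] 76.170417431824
  jar [550.6 215.7] 25.7 mean [548.7242 218.2886] 76.24204555674253
  jar [445.1 218.9] 25.5 mean [443.4493 220.545 ] 76.18900179726906
```

```bash
cat > go.py <<'E'
import sys
from h import *
# usage: go.py x y z(mm) [n rows ...] : delta from present pose to waypoints, in tool axes units of 50 mm
o=manip.get_obs();R=o["ee_rot"];p=o["ee_pos"]*1e3
print("t %.2f pos"%o["time"],p,"yaw %.2f tilt %.2f"%(np.degrees(np.arctan2(R[1,0],R[0,0])),np.degrees(np.arccos(-R[2,2]))),"q",o["joint_positions"],"F",o["wrist_force"],"g",o["gripper_width"]*85.4,o["gripper_force"])
for a in sys.argv[1:]:
    t=np.array([float(v) for v in a.split(",")]);d=R.T@(t-p)/50
    print(a,"delta units",d,"min rows",max(1,int(np.ceil(np.linalg.norm(d)/.9))),"per row",d/max(1,int(np.ceil(np.linalg.norm(d)/.9))));p=t
E
```

Emit:
send_rows:
  steps: [0,0,-0.4,0,0,-0.85,80,0,0,-0.4,0,0,-0.85,80,0,0,-0.4,0,0,-0.86,80,0.8,-0.13,0,0,0,0,80,0.8,-0.13,0,0,0,0,80,0.8,-0.13,0,0,0,0,80,0.8,-0.13,0,0,0,0,80,0.8,-0.13,0,0,0,0,80,0.8,-0.13,0,0,0,0,80,0.8,-0.13,0,0,0,0,80,0.8,-0.13,0,0,0,0,80,0.8,-0.13,0,0,0,0,80,0.8,-0.13,0,0,0,0,80,0.5,-0.6,0,0,0,0,80,0.5,-0.6,0,0,0,0,80,0.5,-0.6,0,0,0,0,80,0.5,-0.6,0,0,0,0,80,0.5,-0.6,0,0,0,0,80,0.5,-0.6,0,0,0,0,80,0,0,0,0,0,0,80]
  force: 35

```text
time: 5.0
ee_pos: [0.4193, -0.0622, 0.2623]
ee_rot: [[0.763, 0.646, 0.001], [0.646, -0.763, -0.0], [0.001, 0.001, -1.0]]
wrist_force: [0.3, -0.3, -0.8]
gripper_width: 0.94
gripper_force: 0.0
```

```bash
python3 - <<'E'
from h import *
lids()
E
python3 go.py 464,137,150 464,137,45
```

```text
top [453, 311, np.float64(75.7), 46, 47, 0.88]
top [552, 214, np.float64(76.1), 48, 47, 0.65]
top [464, 136, np.float64(76.2), 47, 46, 0.61]
top [447, 216, np.float64(75.7), 47, 46, 0.6]
top [590, -151, np.float64(76.9), 45, 49, 0.72]
top [630, -385, np.float64(92.6), 77, 80, 0.24]
side [550, 217, np.float64(76.3), 47, 47, 0.92]
side [452, 313, np.float64(76.3), 47, 49, 0.9]
side [464, 138, np.float64(76.5), 46, 50, 0.68]
side [445, 219, np.float64(76.3), 48, 48, 0.66]
side [533, -72, np.float64(45.5), 80, 46, 0.62]
side [264, -404, np.float64(17.7), 179, 20, 0.73]
side [587, -147, np.float64(77.3), 44, 43, 0.62]
t 5.30 pos [419.2945 -64.7729 261.9144] yaw 39.94 tilt 0.02 q [-18.848  -27.6542 112.9144  -0.008   94.7544  31.2143] F [ 0.5164 -0.1308 -0.5958] g 80.3334099261556 0.0
464,137,150 delta units [ 3.2767 -2.5199  2.2378] min rows 6 per row [ 0.5461 -0.42    0.373 ]
464,137,45 delta units [0.0005 0.0003 2.1   ] min rows 3 per row [0.0002 0.0001 0.7   ]
```

Emit:
send_rows:
  steps: [0.55,-0.42,0.37,0,0,0,80,0.55,-0.42,0.37,0,0,0,80,0.55,-0.42,0.37,0,0,0,80,0.55,-0.42,0.37,0,0,0,80,0.55,-0.42,0.37,0,0,0,80,0.53,-0.42,0.39,0,0,0,80,0,0,0.4,0,0,0,80,0,0,0.4,0,0,0,80,0,0,0.4,0,0,0,80,0,0,0.4,0,0,0,80,0,0,0.3,0,0,0,80,0,0,0.2,0,0,0,80,0,0,0,0,0,0,80,0,0,0,0,0,0,80]

```text
time: 7.05
ee_pos: [0.4645, 0.1381, 0.0457]
ee_rot: [[0.766, 0.643, 0.001], [0.643, -0.766, 0.0], [0.001, 0.001, -1.0]]
wrist_force: [0.1, 0.6, 0.5]
gripper_width: 0.942
gripper_force: 0.0
```

```bash
python3 go.py 464,137,45
```

```text
t 7.05 pos [464.4928 138.0803  45.7317] yaw 40.02 tilt 0.07 q [  7.7468  -7.7841 118.5731   0.0017  69.1381  57.7227] F [0.1137 0.615  0.4726] g 80.41855448960385 0.0
464,137,45 delta units [-0.0215  0.0102  0.0146] min rows 1 per row [-0.0215  0.0102  0.0146]
```

Emit:
send_rows:
  steps: [0,0,0,0,0,0,60,0,0,0,0,0,0,40,0,0,0,0,0,0,40,0,0,0,0,0,0,40,0,0,0,0,0,0,40,0,0,0,0,0,0,40,0,0,0,0,0,0,40,0,0,0,0,0,0,40]
  force: 35

```text
time: 8.05
ee_pos: [0.4639, 0.138, 0.045]
ee_rot: [[0.766, 0.643, -0.0], [0.643, -0.766, -0.0], [-0.0, -0.0, -1.0]]
wrist_force: [0.3, -0.4, -0.6]
gripper_width: 0.471
gripper_force: 0.0
```

```bash
python3 - <<'E'
from h import *
lids()
a=cams.snapshot("side")[0][200:480,80:400]
b=cams.snapshot("top")[0][130:330,80:400]
cv2.imwrite("pics/g1.png",np.vstack([cv2.resize(a,(640,560))[:400],cv2.resize(b,(320,200)).repeat(1,0).repeat(2,1)])[...,::-1])
E
```

```text
top [453, 311, np.float64(75.8), 48, 45, 0.85]
top [463, 113, np.float64(73.2), 2, 19, 0.59]
top [543, 183, np.float64(76.7), 109, 32, 0.56]
top [427, 201, np.float64(76.3), 71, 27, 0.42]
top [671, -11, np.float64(54.9), 44, 50, 0.16]
top [590, -150, np.float64(77.2), 45, 49, 0.86]
side [451, 313, np.float64(76.4), 48, 48, 0.7]
side [264, -402, np.float64(17.6), 190, 21, 0.69]
side [448, 152, np.float64(75.8), 47, 80, 0.68]
side [446, 218, np.float64(76.3), 48, 48, 0.66]
side [550, 216, np.float64(76.5), 48, 48, 0.63]
```

View pics/g1.png

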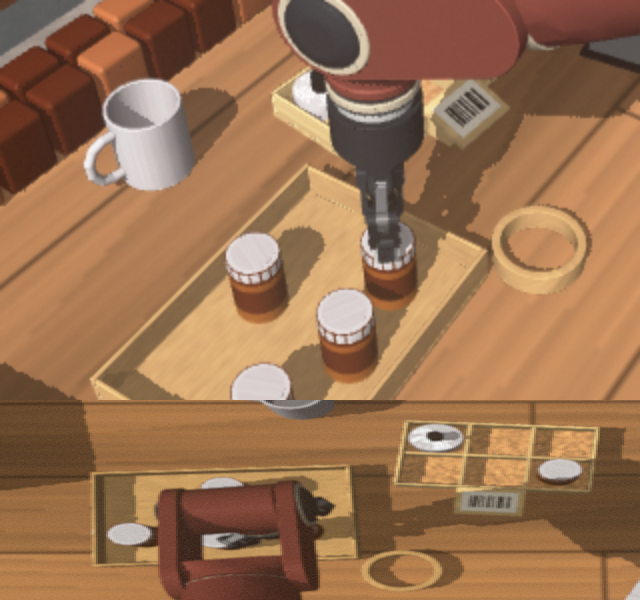

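Emit:
send_rows:
  steps: [0,0,0,0,0,0,20,0,0,0,0,0,0,20,0,0,0,0,0,0,20,0,0,0,0,0,0,20]
  force: 30

```text
time: 8.95
ee_pos: [0.4645, 0.1398, 0.0476]
ee_rot: [[0.766, 0.643, 0.0], [0.643, -0.766, 0.004], [0.003, -0.003, -1.0]]
wrist_force: [-6.0, 3.6, 12.2]
gripper_width: 0.236
gripper_force: 6.1
```

```bash
python3 go.py; python3 - <<'E'
from h import *
p,w=cloud("side")
cv2.imwrite("pics/g2.png",cv2.resize(p[260:400,200:340],(700,700),interpolation=cv2.INTER_CUBIC)[:600][...,::-1])
E
```

```text
t 8.95 pos [464.5129 139.7866  47.5966] yaw 40.01 tilt 0.21 q [  7.8163  -7.8764 118.4566   0.2212  69.3637  57.7249] F [-5.9954  3.6153 12.2298] g 20.162329538097342 6.0684814397245646
```

View pics/g2.png

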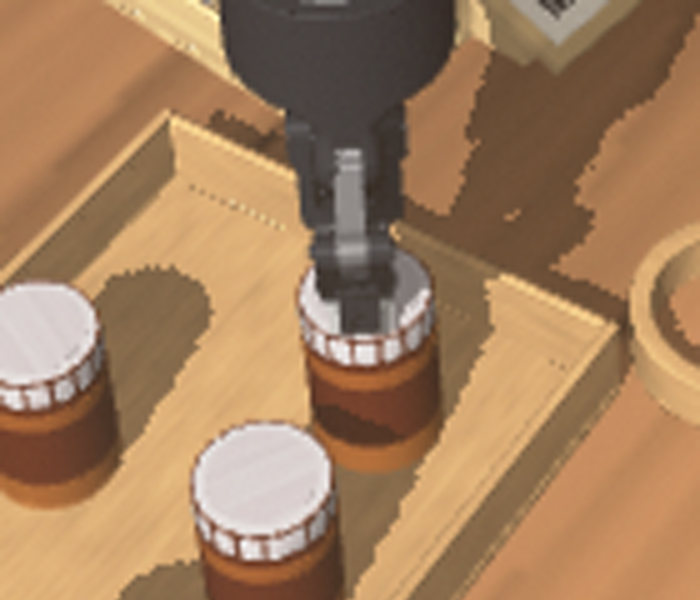

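Emit:
send_rows:
  steps: [0,0,-0.5,0,0,0,20,0,0,-0.5,0,0,0,20,0,0,-0.5,0,0,0,20,0,0,0,0,0,0,20,0,0,0,0,0,0,20]

```text
time: 9.62
ee_pos: [0.4632, 0.1379, 0.1189]
ee_rot: [[0.766, 0.643, -0.001], [0.643, -0.766, -0.0], [-0.001, -0.001, -1.0]]
wrist_force: [0.1, 0.1, -0.3]
gripper_width: 0.228
gripper_force: 0.0
```

```bash
python3 go.py; python3 - <<'E'
from h import *
for n in("side","top"):
    p,w=cloud(n)
    P=near(w,.464,.138,.05,.085,.3)
    print(n,len(P),np.percentile(P[:,2],[0,1,5,20,50])*1e3 if len(P) else "")
    for z in range(85,180,8):
        Q=P[(P[:,2]>z/1e3)&(P[:,2]<(z+8)/1e3)]
        if len(Q): print(z,len(Q),Q.mean(0)*1e3,np.ptp(Q@[.643,-.766,0])*1e3)
cv2.imwrite("pics/g3.png",cv2.resize(cams.snapshot("side")[0][200:380,180:360],(600,600),interpolation=cv2.INTER_CUBIC)[...,::-1])
E
```

```text
t 9.62 pos [463.2318 137.9227 118.8994] yaw 40.02 tilt 0.08 q [  7.7495 -13.0973 115.6143  -0.      77.5644  57.725 ] F [ 0.0953  0.0814 -0.3273] g 19.46649681794006 0.0
side 1257 [149.8876 155.8989 165.3378 220.905  264.5164]
149 19 [451.5213 149.7446 153.8934] 8.784941108480826
157 43 [451.852  153.0693 160.852 ] 10.416041499107575
165 37 [450.3612 153.7899 168.6251] 11.595969482613794
173 22 [449.6682 156.3165 175.9053] 3.5935911117560835
top 168 [193.202  199.8102 201.5136 212.1948 231.8334]
```

View pics/g3.png

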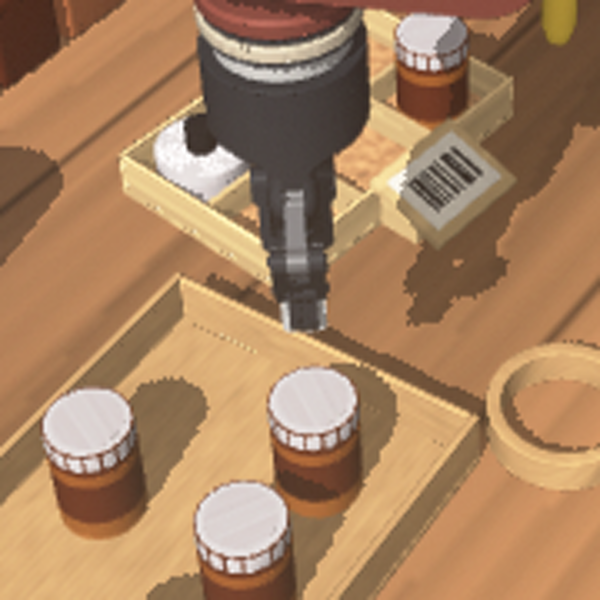

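The fingers had stopped above the lid. The fingertips really sit about 28 mm higher than the reported TCP (tips at z≈150 mm, TCP reported 119 mm), so I'll lower the commanded heights by that much. The jar did not move.

Emit:
send_rows:
  steps: [0,0,0,0,0,0,80,0,0,0,0,0,0,80,0,0,0,0,0,0,80,0,0,0,0,0,0,80,0,0,0.4,0,0,0,80,0,0,0.4,0,0,0,80,0,0,0.4,0,0,0,80,0,0,0.3,0,0,0,80,0,0,0.3,0,0,0,80,0,0,0.2,0,0,0,80,0,0,0.1,0,0,0,80,0,0,0,0,0,0,80,0,0,0,0,0,0,40,0,0,0,0,0,0,40,0,0,0,0,0,0,40,0,0,0,0,0,0,40,0,0,0,0,0,0,40,0,0,0,0,0,0,40,0,0,0,0,0,0,40]
  force: 35

```text
time: 12.15
ee_pos: [0.4644, 0.1382, 0.0158]
ee_rot: [[0.766, 0.643, 0.001], [0.643, -0.766, 0.0], [0.001, 0.0, -1.0]]
wrist_force: [-3.0, 0.8, 5.5]
gripper_width: 0.549
gripper_force: 36.4
```

Emit:
send_rows:
  steps: [0,0,-0.2,0,0,0,40,0,0,-0.4,0,0,0,40,0,0,-0.5,0,0,0,40,0,0,-0.5,0,0,0,40,0,0,-0.5,0,0,0,40,0,0,-0.1,0,0,0,40,0,0,0,0,0,0,40]
  force: 35

```text
time: 13.02
ee_pos: [0.4634, 0.1379, 0.1244]
ee_rot: [[0.766, 0.643, -0.001], [0.643, -0.766, -0.0], [-0.001, -0.0, -1.0]]
wrist_force: [-0.5, -0.8, -2.5]
gripper_width: 0.55
gripper_force: 36.5
```

```bash
python3 go.py 660,-156.4,125; python3 - <<'E'
from h import *
p,w=cloud("side");P=near(w,.464,.138,.035,.03,.25)
print(np.percentile(P[:,2],[0,1,3,10])*1e3)
lids()
E
```

```text
t 13.03 pos [463.448  137.9196 124.3598] yaw 40.02 tilt 0.04 q [  7.7474 -13.4216 115.3402  -0.0029  78.1192  57.7247] F [-0.5176 -0.8237 -2.4542] g 46.978649964813116 36.51813805103302
660,-156.4,125 delta units [-0.7752  7.0357 -0.0145] min rows 8 per row [-0.0969  0.8795 -0.0018]
[113.2236 115.4156 117.2545 123.5535]
top [453, 322, np.float64(76.0), 45, 28, 0.79]
top [438, 224, np.float64(75.7), 46, 23, 0.54]
top [461, 111, np.float64(177.5), 1, 9, 0.52]
top [453, -307, np.float64(146.7), 30, 40, 0.45]
top [589, -151, np.float64(76.8), 46, 46, 0.69]
top [453, -307, np.float64(146.7), 30, 40, 0.69]
side [445, 218, np.float64(76.3), 48, 48, 0.91]
side [451, 313, np.float64(76.4), 45, 49, 0.89]
side [456, 141, np.float64(183.6), 47, 31, 0.59]
side [551, 216, np.float64(76.4), 49, 49, 0.55]
side [589, -148, np.float64(77.1), 46, 47, 0.81]
side [762, 145, np.float64(83.1), 76, 79, 0.57]
```

Emit:
send_rows:
  steps: [-0.05,0.4,0,0,0,0,40,-0.08,0.7,0,0,0,0,40,-0.08,0.8,0,0,0,0,40,-0.09,0.8,0,0,0,0,40,-0.09,0.8,0,0,0,0,40,-0.09,0.8,0,0,0,0,40,-0.09,0.8,0,0,0,0,40,-0.09,0.8,0,0,0,0,40,-0.08,0.7,0,0,0,0,40,-0.04,0.43,0,0,0,0,40,0,0,0,0,0,0,40,0,0,0,0,0,0,40,0,0,0,0,0,0,40]

```text
time: 15.0
ee_pos: [0.6596, -0.1553, 0.1248]
ee_rot: [[0.765, 0.644, -0.001], [0.644, -0.765, 0.0], [-0.0, -0.001, -1.0]]
wrist_force: [-0.6, 0.4, -2.4]
gripper_width: 0.55
gripper_force: 36.9
```

```bash
python3 go.py 660,-156.4,125 660,-156.4,18
```

```text
t 15.00 pos [ 659.6104 -155.2579  124.8064] yaw 40.08 tilt 0.04 q [-19.5358  13.1196  88.8058   0.0096  78.1101  30.3839] F [-0.5686  0.385  -2.3792] g 46.9844622063375 36.87378287315369
660,-156.4,125 delta units [-0.0087  0.0225 -0.0039] min rows 1 per row [-0.0087  0.0225 -0.0039]
660,-156.4,18 delta units [0.0004 0.0013 2.14  ] min rows 3 per row [0.0001 0.0004 0.7133]
```

Emit:
send_rows:
  steps: [0,0.02,0.4,0,0,0,40,0,0,0.4,0,0,0,40,0,0,0.4,0,0,0,40,0,0,0.4,0,0,0,40,0,0,0.3,0,0,0,40,0,0,0.14,0,0,0,40,0,0,0.06,0,0,0,40,0,0,0.04,0,0,0,40,0,0,0.02,0,0,0,40,0,0,0,0,0,0,40,0,0,0,0,0,0,40]

```text
time: 16.38
ee_pos: [0.6609, -0.157, 0.0173]
ee_rot: [[0.766, 0.643, 0.001], [0.643, -0.766, -0.0], [0.0, 0.0, -1.0]]
wrist_force: [-0.5, 0.6, -1.1]
gripper_width: 0.552
gripper_force: 36.9
```

```bash
python3 go.py
```

```text
t 16.38 pos [ 660.8769 -157.0308   17.3478] yaw 40.03 tilt 0.03 q [-19.6376  19.6234  91.9753   0.0007  68.3711  30.3353] F [-0.4552  0.6309 -1.1464] g 47.13662425992107 36.88125014305115
```

Emit:
send_rows:
  steps: [0,0,0.02,0,0,0,40,0,0,0,0,0,0,40,0,0,0,0,0,0,50,0,0,0,0,0,0,56,0,0,0,0,0,0,60,0,0,0,0,0,0,60,0,0,-0.3,0,0,0,60,0,0,-0.5,0,0,0,60,0,0,-0.5,0,0,0,60,0,0,-0.5,0,0,0,60,0,0,-0.4,0,0,0,80,-0.1,-0.4,0,0,0,0,80,-0.1,-0.6,0,0,0,0,80,0,-0.6,0,0,0,0,80,0,0,0,0,0,0,80]

```text
time: 18.25
ee_pos: [0.6007, -0.1009, 0.1265]
ee_rot: [[0.765, 0.644, -0.0], [0.644, -0.765, 0.0], [0.0, -0.0, -1.0]]
wrist_force: [0.2, -0.8, 0.8]
gripper_width: 0.938
gripper_force: 0.0
```

```bash
python3 - <<'E'
from h import *
lids()
E
python3 go.py 551.5,215,126
```

```text
top [551, 214, np.float64(75.8), 47, 44, 0.77]
top [446, 217, np.float64(75.9), 47, 45, 0.72]
top [452, 311, np.float64(76.1), 46, 48, 0.59]
top [552, -153, np.float64(77.5), 20, 115, 0.31]
top [550, -151, np.float64(77.6), 43, 120, 0.49]
top [446, 216, np.float64(75.9), 47, 46, 0.32]
side [623, -124, np.float64(77.0), 43, 148, 0.82]
side [551, 216, np.float64(76.5), 46, 49, 0.81]
side [445, 219, np.float64(76.5), 46, 47, 0.78]
side [452, 312, np.float64(76.3), 47, 49, 0.71]
side [534, -74, np.float64(45.3), 77, 42, 0.42]
side [589, -149, np.float64(77.2), 46, 51, 0.82]
t 18.55 pos [ 602.1056 -102.7839  126.1774] yaw 39.99 tilt 0.02 q [-16.663    4.3763  98.3973  -0.0035  77.2059  33.3478] F [ 0.2157 -0.0894 -0.4985] g 80.18326651703391 0.0
551.5,215,126 delta units [ 3.3091 -5.5199  0.0022] min rows 8 per row [ 0.4136 -0.69    0.0003]
```

Emit:
send_rows:
  steps: [0.3,-0.5,0,0,0,0,80,0.43,-0.72,0,0,0,0,80,0.43,-0.72,0,0,0,0,80,0.43,-0.72,0,0,0,0,80,0.43,-0.72,0,0,0,0,80,0.43,-0.72,0,0,0,0,80,0.43,-0.72,0,0,0,0,80,0.43,-0.7,0,0,0,0,80,0,0,0,0,0,0,80,0,0,0,0,0,0,80,0,0,0.4,0,0,0,80,0,0,0.4,0,0,0,80,0,0,0.4,0,0,0,80,0,0,0.4,0,0,0,80,0,0,0.3,0,0,0,80,0,0,0.2,0,0,0,80,0,0,0.1,0,0,0,80,0,0,0,0,0,0,80,0,0,0,0,0,0,80]

```text
time: 20.92
ee_pos: [0.5515, 0.2158, 0.0168]
ee_rot: [[0.766, 0.643, 0.001], [0.643, -0.766, 0.0], [0.001, 0.001, -1.0]]
wrist_force: [-0.5, 0.3, 0.6]
gripper_width: 0.936
gripper_force: 0.0
```

```bash
python3 go.py 551.5,215,15
```

```text
t 20.93 pos [551.4569 215.8052  16.8395] yaw 40.03 tilt 0.08 q [ 14.1749   9.1024 104.6653  -0.0016  66.148   64.1478] F [-0.4748  0.2514  0.5756] g 79.97164962472672 0.0
551.5,215,15 delta units [-0.0097  0.0129  0.0368] min rows 1 per row [-0.0097  0.0129  0.0368]
```

Emit:
send_rows:
  steps: [0,0,0.02,0,0,0,40,0,0,0,0,0,0,40,0,0,0,0,0,0,40,0,0,0,0,0,0,40,0,0,0,0,0,0,40,0,0,0,0,0,0,40,0,0,0,0,0,0,40,0,0,-0.2,0,0,0,40,0,0,-0.5,0,0,0,40,0,0,-0.5,0,0,0,40,0,0,-0.5,0,0,0,40,0,0,-0.5,0,0,0,40,0,0,0,0,0,0,40]
  force: 35

```text
time: 22.55
ee_pos: [0.5521, 0.2157, 0.1269]
ee_rot: [[0.766, 0.643, 0.004], [0.643, -0.766, 0.001], [0.003, 0.002, -1.0]]
wrist_force: [-0.4, 0.7, -2.0]
gripper_width: 0.546
gripper_force: 36.7
```

Emit:
send_rows:
  steps: [-0.14,0.4,0,0,0,0,40,-0.25,0.7,0,0,0,0,40,-0.27,0.79,0,0,0,0,40,-0.28,0.8,0,0,0,0,40,-0.28,0.8,0,0,0,0,40,-0.28,0.8,0,0,0,0,40,-0.27,0.77,0,0,0,0,40,-0.23,0.65,0,0,0,0,40,-0.11,0.36,0,0,0,0,40,0,0,0,0,0,0,40,0,0,0,0,0,0,40,0,0,0,0,0,0,40]

```text
time: 24.05
ee_pos: [0.6649, -0.0833, 0.1249]
ee_rot: [[0.765, 0.644, -0.0], [0.644, -0.765, 0.0], [-0.0, -0.001, -1.0]]
wrist_force: [0.3, -0.4, -2.8]
gripper_width: 0.552
gripper_force: 36.9
```

```bash
python3 go.py 666.1,-84.7,125
```

```text
t 24.05 pos [664.8631 -83.3463 124.865 ] yaw 40.11 tilt 0.03 q [-13.5092  12.1449  89.9323   0.0137  77.9501  36.3771] F [ 0.3026 -0.3502 -2.8398] g 47.14253791217892 36.91834330558777
666.1,-84.7,125 delta units [ 0.0015  0.0366 -0.0027] min rows 1 per row [ 0.0015  0.0366 -0.0027]
```

Emit:
send_rows:
  steps: [0,0.03,0.4,0,0,0,40,0,0,0.4,0,0,0,40,0,0,0.4,0,0,0,40,0,0,0.4,0,0,0,40,0,0,0.3,0,0,0,40,0,0,0.14,0,0,0,40,0,0,0.06,0,0,0,40,0,0,0.04,0,0,0,40,0,0,0.02,0,0,0,40,0,0,0.01,0,0,0,40,0,0,0,0,0,0,40,0,0,0,0,0,0,40]

```text
time: 25.55
ee_pos: [0.6663, -0.0858, 0.0167]
ee_rot: [[0.766, 0.643, 0.0], [0.643, -0.766, -0.0], [0.0, 0.0, -1.0]]
wrist_force: [-0.5, 0.3, -2.6]
gripper_width: 0.55
gripper_force: 36.9
```

```bash
python3 go.py 666.1,-84.7,17
```

```text
t 25.55 pos [666.2614 -85.7739  16.6751] yaw 40.03 tilt 0.01 q [-13.678   18.7887  93.1031   0.0013  68.094   36.2954] F [-0.5344  0.2548 -2.5611] g 46.9332213965672 36.945807337760925
666.1,-84.7,17 delta units [ 0.0113 -0.0185 -0.0065] min rows 1 per row [ 0.0113 -0.0185 -0.0065]
```

Emit:
send_rows:
  steps: [0,0,0.02,0,0,0,40,0,0,0,0,0,0,40,0,0,0,0,0,0,40]

```text
time: 25.92
ee_pos: [0.6665, -0.0858, 0.0166]
ee_rot: [[0.766, 0.643, 0.0], [0.643, -0.766, -0.0], [0.0, 0.0, -1.0]]
wrist_force: [-2.9, 0.6, 5.2]
gripper_width: 0.554
gripper_force: 37.5
```

Emit:
send_rows:
  steps: [0,0,-0.01,0,0,0,40,0,0,0,0,0,0,50,0,0,0,0,0,0,56,0,0,0,0,0,0,60,0,0,0,0,0,0,60,0,0,-0.3,0,0,0,60,0,0,-0.5,0,0,0,60,0,0,-0.5,0,0,0,60,0,0,-0.5,0,0,0,60,0,0,-0.4,0,0,0,80,0.1,-0.4,0,0,0,0,80,0.2,-0.7,0,0,0,0,80,0.3,-0.8,0,0,0,0,80,0.3,-0.7,0,0,0,0,80,0,0,0,0,0,0,80,0,0,0,0,0,0,80]

```text
time: 27.92
ee_pos: [0.6162, 0.0431, 0.1251]
ee_rot: [[0.765, 0.644, -0.001], [0.644, -0.765, -0.0], [-0.001, -0.001, -1.0]]
wrist_force: [0.4, 0.6, -0.1]
gripper_width: 0.939
gripper_force: 0.0
```

```bash
python3 - <<'E'
from h import *
lids()
E
python3 go.py 445.5,218,126
```

```text
top [447, 218, np.float64(76.3), 47, 44, 0.91]
top [667, -87, np.float64(77.5), 44, 47, 0.87]
top [651, -147, np.float64(77.2), 46, 47, 0.65]
top [453, 310, np.float64(75.8), 46, 46, 0.56]
top [589, -150, np.float64(77.1), 46, 46, 0.73]
top [660, -12, np.float64(56.1), 19, 44, 0.64]
top [453, -307, np.float64(146.8), 30, 40, 0.44]
side [651, -145, np.float64(77.2), 47, 51, 0.9]
side [446, 219, np.float64(76.4), 47, 49, 0.9]
side [666, -84, np.float64(77.3), 45, 53, 0.77]
side [451, 313, np.float64(76.4), 46, 48, 0.65]
side [591, -147, np.float64(77.3), 44, 52, 0.69]
side [264, -402, np.float64(17.4), 188, 20, 0.62]
t 28.23 pos [617.2015  41.9742 125.9213] yaw 39.96 tilt 0.01 q [-2.9975  5.4335 97.2984 -0.0017 77.2729 47.04  ] F [0.5402 0.3572 0.4434] g 79.77758736889298 0.0
445.5,218,126 delta units [-0.3709 -4.904  -0.0014] min rows 6 per row [-0.0618 -0.8173 -0.0002]
```

Emit:
send_rows:
  steps: [-0.05,-0.6,0,0,0,0,80,-0.07,-0.9,0,0,0,0,80,-0.07,-0.9,0,0,0,0,80,-0.07,-0.9,0,0,0,0,80,-0.06,-0.9,0,0,0,0,80,-0.05,-0.7,0,0,0,0,80,0,0,0,0,0,0.7,80,0,0,0,0,0,0.7,80,0,0,0,0,0,0.6,80,0,0,0,0,0,0,80,0,0,0.4,0,0,0,80,0,0,0.4,0,0,0,80,0,0,0.4,0,0,0,80,0,0,0.4,0,0,0,80,0,0,0.3,0,0,0,80,0,0,0.2,0,0,0,80,0,0,0.1,0,0,0,80,0,0,0,0,0,0,80,0,0,0,0,0,0,80]

```text
time: 30.6
ee_pos: [0.4458, 0.2187, 0.0167]
ee_rot: [[0.939, 0.343, 0.001], [0.343, -0.939, 0.0], [0.001, 0.0, -1.0]]
wrist_force: [0.3, -0.7, -0.6]
gripper_width: 0.938
gripper_force: 0.0
```

```bash
python3 go.py 446,218,15.5 446,218,126 594.4,-78.6,126
```

```text
t 30.60 pos [445.8286 218.6577  16.6779] yaw 20.04 tilt 0.07 q [ 17.5312  -3.4858 117.778    0.0015  65.6368  87.494 ] F [ 0.2507 -0.6742 -0.5966] g 80.14535712095929 0.0
446,218,15.5 delta units [-0.0013  0.0135  0.0236] min rows 1 per row [-0.0013  0.0135  0.0236]
446,218,126 delta units [ 0.0027  0.0001 -2.21  ] min rows 3 per row [ 0.0009  0.     -0.7367]
594.4,-78.6,126 delta units [0.7559 6.5899 0.0011] min rows 8 per row [0.0945 0.8237 0.0001]
```

Emit:
send_rows:
  steps: [0,0,0.02,0,0,0,40,0,0,0,0,0,0,40,0,0,0,0,0,0,40,0,0,0,0,0,0,40,0,0,0,0,0,0,40,0,0,0,0,0,0,40,0,0,0,0,0,0,40,0,0,-0.2,0,0,0,40,0,0,-0.5,0,0,0,40,0,0,-0.5,0,0,0,40,0,0,-0.5,0,0,0,40,0,0,-0.5,0,0,0,40,0,0,0,0,0,0,40]
  force: 35

```text
time: 32.22
ee_pos: [0.4463, 0.2189, 0.1267]
ee_rot: [[0.939, 0.343, 0.003], [0.343, -0.939, 0.001], [0.004, -0.0, -1.0]]
wrist_force: [0.4, -0.6, -1.3]
gripper_width: 0.547
gripper_force: 36.6
```

Emit:
send_rows:
  steps: [0.04,0.4,0,0,0,0,40,0.08,0.7,0,0,0,0,40,0.09,0.8,0,0,0,0,40,0.1,0.85,0,0,0,0,40,0.1,0.85,0,0,0,0,40,0.1,0.85,0,0,0,0,40,0.1,0.8,0,0,0,0,40,0.08,0.7,0,0,0,0,40,0.05,0.44,0,0,0,0,40,0.02,0.2,0,0,0,0,40,0,0,0,0,0,0,40,0,0,0,0,0,0,40,0,0,0,0,0,0,40]

```text
time: 33.85
ee_pos: [0.5936, -0.0772, 0.1251]
ee_rot: [[0.939, 0.344, 0.0], [0.344, -0.939, 0.0], [0.0, -0.0, -1.0]]
wrist_force: [-0.5, 0.1, -2.0]
gripper_width: 0.552
gripper_force: 36.7
```

```bash
python3 go.py 594.4,-78.6,125
```

```text
t 33.85 pos [593.6052 -77.2295 125.0882] yaw 20.09 tilt 0.01 q [-14.5388   2.8308 100.1239   0.0114  77.0447  55.3672] F [-0.5153  0.1326 -2.0423] g 47.1719054256472 36.66783034801483
594.4,-78.6,125 delta units [0.0055 0.0312 0.0018] min rows 1 per row [0.0055 0.0312 0.0018]
```

Emit:
send_rows:
  steps: [0,0.02,0.4,0,0,0,40,0,0,0.4,0,0,0,40,0,0,0.4,0,0,0,40,0,0,0.4,0,0,0,40,0,0,0.3,0,0,0,40,0,0,0.14,0,0,0,40,0,0,0.06,0,0,0,40,0,0,0.04,0,0,0,40,0,0,0.02,0,0,0,40,0,0,0.02,0,0,0,40,0,0,0,0,0,0,40,0,0,0,0,0,0,40]

```text
time: 35.35
ee_pos: [0.5946, -0.0792, 0.0165]
ee_rot: [[0.94, 0.342, 0.001], [0.342, -0.94, -0.0], [0.001, 0.001, -1.0]]
wrist_force: [0.3, 0.7, -0.4]
gripper_width: 0.552
gripper_force: 36.7
```

Emit:
send_rows:
  steps: [0,0,0.01,0,0,0,40,0,0,0,0,0,0,50,0,0,0,0,0,0,55,0,0,0,0,0,0,57,0,0,0,0,0,0,57,0,0,-0.3,0,0,0,57,0,0,-0.5,0,0,0,57,0,0,-0.5,0,0,0,57,0,0,-0.5,0,0,0,57,0,0,-0.4,0,0,0,80,0,-0.4,0,0,0,0,80,0,-0.8,0,0,0,0,80,0,-0.8,0,0,0,0,80,0,-0.8,0,0,0,0,80,0,-0.4,0,0,0,0,80,0,0,0,0,0,0,80,0,0,0,0,0,0,80]

```text
time: 37.48
ee_pos: [0.5396, 0.0706, 0.1253]
ee_rot: [[0.94, 0.342, -0.0], [0.342, -0.94, -0.0], [-0.0, 0.0, -1.0]]
wrist_force: [0.9, 0.7, 0.4]
gripper_width: 0.935
gripper_force: 0.0
```

```bash
python3 - <<'E'
from h import *
lids()
E
python3 go.py 452.5,312,126
```

```text
top [453, 312, np.float64(75.8), 48, 46, 0.79]
top [666, -87, np.float64(77.0), 46, 47, 0.66]
top [595, -81, np.float64(77.1), 47, 46, 0.6]
top [650, -147, np.float64(77.0), 44, 45, 0.58]
top [628, -385, np.float64(92.5), 79, 79, 0.41]
top [589, -151, np.float64(77.1), 46, 48, 0.74]
top [452, -307, np.float64(146.4), 30, 38, 0.47]
side [614, -78, np.float64(77.4), 45, 206, 0.71]
side [452, 314, np.float64(76.4), 46, 49, 0.7]
side [498, 221, np.float64(38.3), 212, 293, 0.67]
side [596, -78, np.float64(77.2), 47, 51, 0.56]
side [581, 0, np.float64(39.8), 40, 225, 0.47]
side [581, -138, np.float64(77.4), 48, 80, 0.94]
t 37.77 pos [539.6517  70.5583 125.5276] yaw 19.96 tilt 0.01 q [ -0.3838  -4.6117 107.4364  -0.0054  77.1738  69.6566] F [ 0.43   -0.4789 -0.4626] g 80.10828074491039 0.0
452.5,312,126 delta units [ 0.0101 -5.1338 -0.0099] min rows 6 per row [ 0.0017 -0.8556 -0.0017]
```

Emit:
send_rows:
  steps: [0,-0.43,0,0,0,0,80,0,-0.8,0,0,0,0,80,0,-0.9,0,0,0,0,80,0,-0.9,0,0,0,0,80,0,-0.9,0,0,0,0,80,0,-0.8,0,0,0,0,80,0,-0.4,0,0,0,0,80,0,0,0,0,0,0,80,0,0,0,0,0,0,80,0,0,0.4,0,0,0,80,0,0,0.4,0,0,0,80,0,0,0.4,0,0,0,80,0,0,0.4,0,0,0,80,0,0,0.3,0,0,0,80,0,0,0.2,0,0,0,80,0,0,0.1,0,0,0,80,0,0,0,0,0,0,80,0,0,0,0,0,0,80]

```text
time: 40.02
ee_pos: [0.4521, 0.3126, 0.0163]
ee_rot: [[0.94, 0.343, 0.001], [0.343, -0.94, 0.001], [0.001, -0.0, -1.0]]
wrist_force: [-0.2, -0.1, -0.2]
gripper_width: 0.936
gripper_force: 0.0
```

```bash
python3 go.py 452.5,312.5,15 452.5,312.5,126 600.4,-7,126
```

```text
t 40.02 pos [452.1123 312.5777  16.2812] yaw 20.03 tilt 0.08 q [ 26.9001   3.7402 110.5827   0.0007  65.5933  96.8701] F [-0.241  -0.1263 -0.1954] g 79.90153458740824 0.0
452.5,312.5,15 delta units [0.0067 0.0041 0.0256] min rows 1 per row [0.0067 0.0041 0.0256]
452.5,312.5,126 delta units [ 0.0032 -0.0004 -2.22  ] min rows 3 per row [ 0.0011 -0.0001 -0.74  ]
600.4,-7,126 delta units [ 0.5905  7.0166 -0.0004] min rows 8 per row [ 0.0738  0.8771 -0.0001]
```

Emit:
send_rows:
  steps: [0,0,0.02,0,0,0,40,0,0,0,0,0,0,40,0,0,0,0,0,0,40,0,0,0,0,0,0,40,0,0,0,0,0,0,40,0,0,0,0,0,0,40,0,0,0,0,0,0,40,0,0,-0.2,0,0,0,40,0,0,-0.5,0,0,0,40,0,0,-0.5,0,0,0,40,0,0,-0.5,0,0,0,40,0,0,-0.5,0,0,0,40,0,0,0,0,0,0,40]
  force: 35

```text
time: 41.65
ee_pos: [0.4527, 0.3127, 0.1265]
ee_rot: [[0.94, 0.342, 0.004], [0.342, -0.94, 0.002], [0.004, -0.0, -1.0]]
wrist_force: [-0.3, -0.2, -2.3]
gripper_width: 0.552
gripper_force: 36.5
```

Emit:
send_rows:
  steps: [0.03,0.4,0,0,0,0,40,0.06,0.7,0,0,0,0,40,0.07,0.83,0,0,0,0,40,0.07,0.83,0,0,0,0,40,0.07,0.83,0,0,0,0,40,0.07,0.83,0,0,0,0,40,0.07,0.83,0,0,0,0,40,0.06,0.7,0,0,0,0,40,0.05,0.6,0,0,0,0,40,0.04,0.32,0,0,0,0,40,0,0.15,0,0,0,0,40,0,0,0,0,0,0,40,0,0,0,0,0,0,40,0,0,0,0,0,0,40]

```text
time: 43.4
ee_pos: [0.5993, -0.0066, 0.1246]
ee_rot: [[0.939, 0.343, 0.0], [0.343, -0.939, 0.0], [0.0, -0.0, -1.0]]
wrist_force: [0.8, 0.1, -2.2]
gripper_width: 0.551
gripper_force: 36.6
```

```bash
python3 go.py 600.4,-7,125
```

```text
t 43.40 pos [599.2566  -6.6405 124.5755] yaw 20.09 tilt 0.01 q [ -7.7512   2.9486 100.0529   0.0083  76.9969  62.1578] F [ 0.8215  0.1272 -2.1686] g 47.06799074343873 36.632768511772156
600.4,-7,125 delta units [ 0.019   0.0146 -0.0085] min rows 1 per row [ 0.019   0.0146 -0.0085]
```

Emit:
send_rows:
  steps: [0.02,0,0.4,0,0,0,40,0,0,0.4,0,0,0,40,0,0,0.4,0,0,0,40,0,0,0.4,0,0,0,40,0,0,0.3,0,0,0,40,0,0,0.14,0,0,0,40,0,0,0.06,0,0,0,40,0,0,0.04,0,0,0,40,0,0,0.02,0,0,0,40,0,0,0.01,0,0,0,40,0,0,0,0,0,0,40,0,0,0,0,0,0,40]

```text
time: 44.9
ee_pos: [0.6005, -0.0071, 0.0162]
ee_rot: [[0.94, 0.342, 0.0], [0.342, -0.94, -0.0], [0.0, 0.0, -1.0]]
wrist_force: [-0.1, -0.6, -2.4]
gripper_width: 0.551
gripper_force: 36.6
```

Emit:
send_rows:
  steps: [0,0,0.02,0,0,0,40,0,0,0,0,0,0,40,0,0,0,0,0,0,40]

```text
time: 45.28
ee_pos: [0.6008, -0.007, 0.016]
ee_rot: [[0.94, 0.343, 0.0], [0.343, -0.94, 0.0], [0.0, 0.0, -1.0]]
wrist_force: [-3.7, 0.5, 5.1]
gripper_width: 0.553
gripper_force: 37.3
```

Emit:
send_rows:
  steps: [0,0,-0.01,0,0,0,40,0,0,0,0,0,0,50,0,0,0,0,0,0,55,0,0,0,0,0,0,57,0,0,0,0,0,0,57,0,0,-0.3,0,0,0,57,0,0,-0.5,0,0,0,57,0,0,-0.5,0,0,0,57,0,0,-0.5,0,0,0,57,0,0,-0.4,0,0,0,40,0.3,0.1,0,0,0,0,40,0.4,0.2,0,0,0,0,40,0.4,0.2,0,0,0,0,40,0.2,0.09,0,0,0,0,40,0,0,0,0,0,0,40,0,0,0,0,0,0,40]

```text
time: 47.28
ee_pos: [0.671, -0.0124, 0.1255]
ee_rot: [[0.94, 0.343, -0.001], [0.343, -0.94, 0.0], [-0.001, -0.0, -1.0]]
wrist_force: [-0.7, -0.1, 0.1]
gripper_width: 0.473
gripper_force: 0.0
```

```bash
python3 - <<'E'
from h import *
lids()
for n in("top","side"):
    p,w=cloud(n);Z=near(w,.671,-.013,.025,.048,.065)
    if len(Z)>5: print(n,cv2.minAreaRect((Z[:,:2]*1e3).astype(np.float32)),len(Z))
cv2.imwrite("pics/s4.png",cv2.resize(p[150:330,180:380],(660,594))[...,::-1])
E
python3 go.py 671.7,-12.7,126
```

```text
top [595, -81, np.float64(77.2), 46, 47, 0.96]
top [651, -147, np.float64(77.4), 46, 47, 0.91]
top [667, -87, np.float64(77.3), 44, 48, 0.7]
top [453, -307, np.float64(146.1), 30, 40, 0.5]
top [632, -104, np.float64(6.7), 169, 136, 0.64]
top [590, -152, np.float64(76.9), 45, 49, 0.61]
side [650, -64, np.float64(77.4), 45, 105, 0.82]
side [600, -7, np.float64(77.4), 44, 50, 0.79]
side [594, -79, np.float64(77.3), 46, 49, 0.64]
side [635, -130, np.float64(77.2), 47, 95, 0.56]
side [589, -148, np.float64(77.2), 46, 47, 0.73]
side [652, -10, np.float64(55.8), 20, 62, 0.53]
side ((671.3911743164062, -11.593338012695312), (19.110225677490234, 21.785232543945312), 38.385379791259766) 75
t 47.67 pos [671.4284 -12.5172 125.5845] yaw 20.03 tilt 0.00 q [-7.4116 12.2797 89.705  -0.     78.0133 62.5604] F [-0.2707 -0.3123 -0.2892] g 39.88412824776251 0.0
671.7,-12.7,126 delta units [ 0.0039  0.0053 -0.0083] min rows 1 per row [ 0.0039  0.0053 -0.0083]
```

View pics/s4.png

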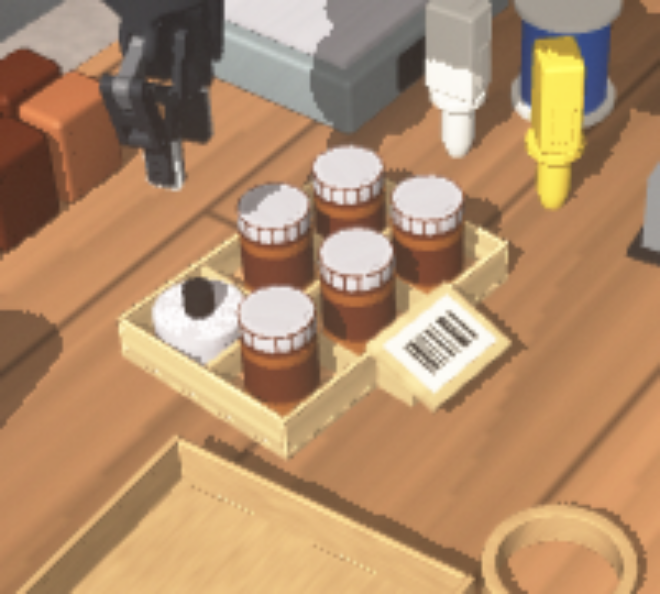

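The picture shows the four moved jars and the packed jar upright, each in its own compartment. The tin, with its black knob, is still in the left corner, and the gripper is poised above it. Now for the tin.

Emit:
send_rows:
  steps: [0,0,0.4,0,0,0,40,0,0,0.4,0,0,0,40,0,0,0.4,0,0,0,40,0,0,0.4,0,0,0,40,0,0,0.3,0,0,0,40,0,0,0.2,0,0,0,40,0,0,0.1,0,0,0,40,0,0,0.1,0,0,0,40,0,0,0,0,0,0,40,0,0,0,0,0,0,40,0,0,0,0,0,0,28,0,0,0,0,0,0,15,0,0,0,0,0,0,15,0,0,0,0,0,0,15,0,0,0,0,0,0,15,0,0,0,0,0,0,15]
  force: 40

```text
time: 49.68
ee_pos: [0.672, -0.0126, 0.0111]
ee_rot: [[0.94, 0.342, 0.001], [0.342, -0.94, -0.0], [0.001, 0.0, -1.0]]
wrist_force: [-0.2, -0.0, 4.3]
gripper_width: 0.212
gripper_force: 39.5
```

Emit:
send_rows:
  steps: [0,0,-0.2,0,0,0,15,0,0,-0.4,0,0,0,15,0,0,-0.5,0,0,0,15,0,0,-0.5,0,0,0,15,0,0,-0.5,0,0,0,15,0,0,-0.2,0,0,0,15,0,0,0,0,0,0,15,-0.1,-0.3,0,0,0,0,15,-0.2,-0.65,0,0,0,0,15,-0.24,-0.8,0,0,0,0,15,-0.24,-0.8,0,0,0,0,15,-0.24,-0.8,0,0,0,0,15,-0.24,-0.8,0,0,0,0,15,-0.2,-0.7,0,0,0,0,15,-0.14,-0.5,0,0,0,0,15,-0.07,-0.22,0,0,0,0,15,0,0,0,0,0,0,15,0,0,0,0,0,0,15]

```text
time: 51.92
ee_pos: [0.498, 0.2199, 0.1253]
ee_rot: [[0.94, 0.342, -0.0], [0.342, -0.94, -0.0], [-0.0, 0.0, -1.0]]
wrist_force: [-0.2, 0.1, -2.0]
gripper_width: 0.213
gripper_force: 39.3
```

```bash
python3 go.py 498.5,220,125 498.5,220,11; python3 - <<'E'
from h import *
p,w=cloud("side");P=near(w,.499,.22,.05,.05,.3);print(np.percentile(P[:,2],[0,1,3,10])*1e3)
cv2.imwrite("pics/s5.png",cv2.resize(p[180:420,130:380],(600,576))[...,::-1])
E
```

```text
t 51.92 pos [497.9955 219.9162 125.2555] yaw 19.99 tilt 0.03 q [ 16.0052  -4.561  107.416   -0.0224  77.1611  86.0204] F [-0.2404  0.0709 -2.0152] g 18.19961273978147 39.27804708480835
498.5,220,125 delta units [0.0101 0.0019 0.0051] min rows 1 per row [0.0101 0.0019 0.0051]
498.5,220,11 delta units [ 0.0007 -0.0008  2.28  ] min rows 3 per row [ 0.0002 -0.0003  0.76  ]
[119.9316 124.071  127.7605 140.5743]
```

View pics/s5.png

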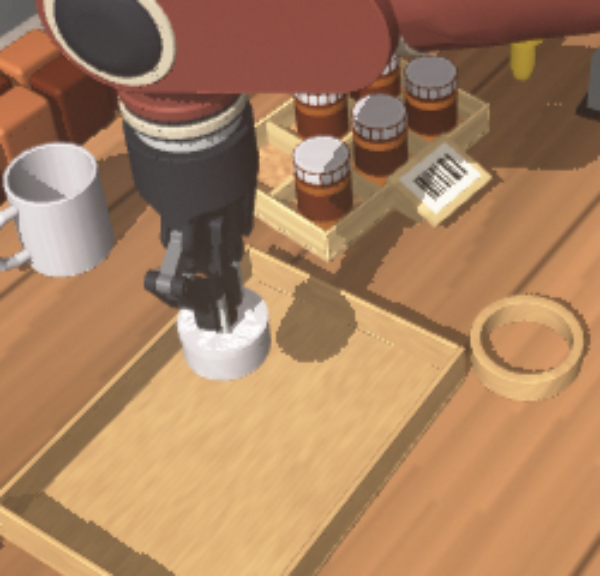

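The tin hangs level over the empty bin at about (225,330) in the crop. Lowering it.

Emit:
send_rows:
  steps: [0,0,0.4,0,0,0,15,0,0,0.4,0,0,0,15,0,0,0.4,0,0,0,15,0,0,0.4,0,0,0,15,0,0,0.3,0,0,0,15,0,0,0.2,0,0,0,15,0,0,0.1,0,0,0,15,0,0,0.06,0,0,0,15,0,0,0.03,0,0,0,15,0,0,0.02,0,0,0,15,0,0,0,0,0,0,15,0,0,0,0,0,0,15]

```text
time: 53.48
ee_pos: [0.4979, 0.2206, 0.0102]
ee_rot: [[0.94, 0.342, 0.0], [0.342, -0.94, 0.0], [0.0, 0.0, -1.0]]
wrist_force: [-0.8, -0.9, -2.4]
gripper_width: 0.214
gripper_force: 39.3
```

Emit:
send_rows:
  steps: [0,0,0.02,0,0,0,15,0,0,0,0,0,0,15,0,0,0,0,0,0,15]

```text
time: 53.85
ee_pos: [0.498, 0.2206, 0.0101]
ee_rot: [[0.94, 0.343, -0.0], [0.343, -0.94, -0.0], [-0.0, 0.0, -1.0]]
wrist_force: [-4.2, -0.4, 5.9]
gripper_width: 0.21
gripper_force: 40.0
```

Emit:
send_rows:
  steps: [0,0,-0.01,0,0,0,22,0,0,0,0,0,0,30,0,0,0,0,0,0,40,0,0,0,0,0,0,40,0,0,-0.3,0,0,0,40,0,0,-0.5,0,0,0,40,0,0,-0.8,0,0,0,40,0,0,-0.8,0,0,0,40,0,0,-0.8,0,0,0,60,0,0,-0.8,0,0,0,60,-0.2,0.4,0,0,0,0.7,60,0,0,0,0,0,0.7,60,0,0,0,0,0,0.7,60,0,0,0,0,0,0.7,60,0,0,0,0,0,0,60,0,0,0,0,0,0,60]

```text
time: 55.85
ee_pos: [0.4953, 0.1983, 0.2101]
ee_rot: [[0.991, -0.137, 0.001], [-0.137, -0.991, 0.0], [0.001, -0.0, -1.0]]
wrist_force: [-0.1, -0.2, -0.1]
gripper_width: 0.701
gripper_force: 0.0
```

```bash
python3 - <<'E'
from h import *
lids()
for n in("top","side"):
    p,w=cloud(n)
    for nm,x,y,r,z0,z1 in(("wandtop",.453,-.307,.035,.138,.16),("tinlid",.498,.221,.04,.03,.045),("knob",.498,.221,.04,.048,.065)):
        Z=near(w,x,y,r,z0,z1)
        if len(Z)>8:print(n,nm,np.median(Z[:,2])*1e3,cv2.minAreaRect((Z[:,:2]*1e3).astype(np.float32)))
    P=near(w,.49,.19,.06,.15,.4);o=manip.get_obs()["ee_pos"]
    if len(P): print(n,"gripper low pts rel TCP z",(np.percentile(P[:,2],[0,2,10])-o[2])*1e3)
E
python3 go.py 453.6,-306.5,210
```

```text
top [602, -8, np.float64(76.6), 48, 46, 0.87]
top [667, -88, np.float64(77.1), 44, 48, 0.8]
top [594, -82, np.float64(77.3), 44, 46, 0.66]
top [651, -145, np.float64(77.1), 48, 45, 0.61]
top [589, -151, np.float64(77.0), 46, 48, 0.77]
side [594, -79, np.float64(77.4), 46, 51, 0.83]
side [639, -128, np.float64(77.3), 46, 95, 0.8]
side [601, -5, np.float64(77.3), 47, 49, 0.68]
side [575, 17, np.float64(77.5), 28, 318, 0.62]
side [588, -147, np.float64(77.2), 46, 48, 0.91]
top wandtop 146.60356680108166 ((453.0890197753906, -307.5241394042969), (30.51926612854004, 40.09841537475586), 80.13297271728516)
top tinlid 34.94361776141841 ((496.24981689453125, 208.05682373046875), (49.1458854675293, 40.264671325683594), 12.453067779541016)
top knob 55.11034501797807 ((499.3719482421875, 216.97622680664062), (17.930395126342773, 16.002485275268555), 5.098936557769775)
top gripper low pts rel TCP z [35.0333 50.7847 86.5257]
side wandtop 146.0481583704527 ((453.3473205566406, -305.3370056152344), (33.55127716064453, 40.98836135864258), 76.99840545654297)
side tinlid 35.883971687088845 ((498.26849365234375, 220.75921630859375), (60.23674774169922, 61.49887466430664), 54.704315185546875)
side knob 55.482256109038566 ((497.9359436035156, 221.25059509277344), (18.694171905517578, 19.194894790649414), 0.8500844836235046)
side gripper low pts rel TCP z [34.1853 44.5599 65.4502]
t 56.25 pos [495.1719 198.2983 209.4769] yaw -7.96 tilt 0.01 q [ 13.8282  -9.8677 104.0395  -0.0001  85.8343 111.7889] F [ 0.0374 -0.1905  0.5719] g 60.01636188592067 0.0
453.6,-306.5,210 delta units [ 0.5748 10.1138 -0.0101] min rows 12 per row [ 0.0479  0.8428 -0.0008]
```

Emit:
send_rows:
  steps: [0.02,0.4,0,0,0,0.1,70,0.04,0.7,0,0,0,0,70,0.045,0.8,0,0,0,0,70,0.045,0.8,0,0,0,0,70,0.045,0.8,0,0,0,0,70,0.045,0.8,0,0,0,0,70,0.045,0.8,0,0,0,0,70,0.045,0.8,0,0,0,0,70,0.045,0.8,0,0,0,0,70,0.045,0.8,0,0,0,0,70,0.045,0.8,0,0,0,0,70,0.04,0.8,0,0,0,0,70,0.04,0.6,0,0,0,0,70,0.03,0.41,0,0,0,0,70,0,0,0,0,0,0,70,0,0,0,0,0,0,70,0,0,0,0,0,0,70]

```text
time: 58.38
ee_pos: [0.4453, -0.3047, 0.2096]
ee_rot: [[0.988, -0.155, 0.0], [-0.155, -0.988, 0.0], [0.0, -0.0, -1.0]]
wrist_force: [0.1, -0.2, -0.6]
gripper_width: 0.818
gripper_force: 0.0
```

```bash
python3 - <<'E'
from h import *
p,w=cloud("side");cv2.imwrite("pics/s6.png",cv2.resize(p[100:260,290:490],(750,600))[...,::-1])
E
python3 go.py 453.3,-306.4,210 453.3,-306.4,84
```

```text
t 58.42 pos [ 445.325  -304.6967  209.6009] yaw -8.90 tilt 0.01 q [-42.2892  -8.9965 103.2577   0.0085  85.7333  56.6103] F [ 0.1885 -0.6845  0.9569] g 69.79682633969551 0.0
453.3,-306.4,210 delta units [ 0.1629  0.009  -0.008 ] min rows 1 per row [ 0.1629  0.009  -0.008 ]
453.3,-306.4,84 delta units [-0.0004  0.0002  2.52  ] min rows 3 per row [-0.0001  0.0001  0.84  ]
```

View pics/s6.png

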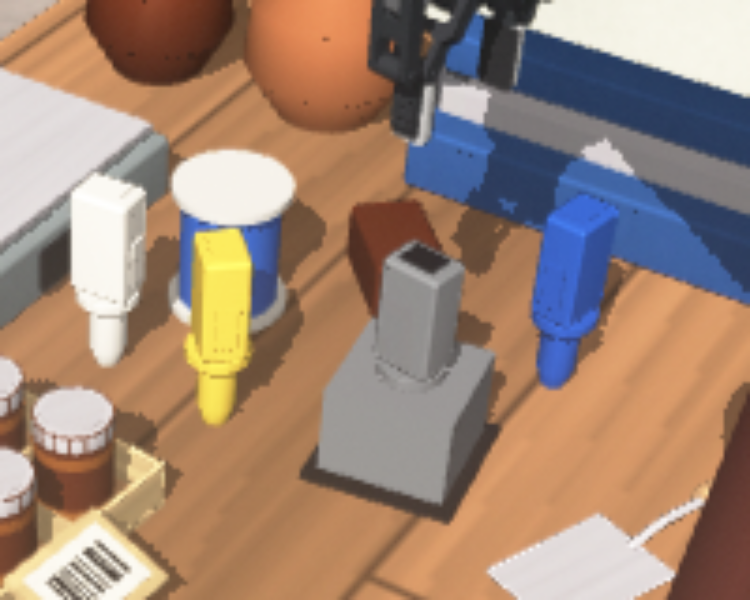

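The grey wand stands seated in its holder at about (420,310) in the crop with clear space around it, and the open gripper is above it.

Emit:
send_rows:
  steps: [0.16,0.01,0,0,0,0,70,0,0,0,0,0,0,70,0,0,0.4,0,0,0,70,0,0,0.5,0,0,0,70,0,0,0.5,0,0,0,70,0,0,0.5,0,0,0,70,0,0,0.3,0,0,0,70,0,0,0.2,0,0,0,70,0,0,0.11,0,0,0,70,0,0,0,0,0,0,70,0,0,0,0,0,0,70,0,0,0,0,0,0,70]

```text
time: 59.92
ee_pos: [0.4533, -0.3076, 0.0848]
ee_rot: [[0.988, -0.156, 0.001], [-0.156, -0.988, -0.001], [0.001, 0.001, -1.0]]
wrist_force: [0.2, 0.4, 0.6]
gripper_width: 0.817
gripper_force: 0.0
```

```bash
python3 go.py 453.3,-306.4,84
```

```text
t 59.92 pos [ 453.3256 -307.618    84.7813] yaw -8.97 tilt 0.08 q [-41.9449  -1.6807 108.7632   0.0013  72.8395  57.0283] F [0.1693 0.431  0.6094] g 69.75203674770235 0.0
453.3,-306.4,84 delta units [-0.0043 -0.024   0.0156] min rows 1 per row [-0.0043 -0.024   0.0156]
```

Emit:
send_rows:
  steps: [0,-0.02,0,0,0,0,60,0,0,0,0,0,0,50,0,0,0,0,0,0,40,0,0,0,0,0,0,22,0,0,0,0,0,0,22,0,0,0,0,0,0,22,0,0,0,0,0,0,22,0,0,0,0,0,0,22]
  force: 45

```text
time: 60.92
ee_pos: [0.4531, -0.3064, 0.0841]
ee_rot: [[0.988, -0.156, 0.0], [-0.156, -0.988, -0.0], [0.0, 0.0, -1.0]]
wrist_force: [-0.4, -0.3, 1.3]
gripper_width: 0.344
gripper_force: 44.6
```

```bash
python3 go.py; python3 - <<'E'
from h import *
for n in("top","side"):
    p,w=cloud(n);Z=near(w,.453,-.307,.06,.058,.0695)
    print(n,"holder",cv2.minAreaRect((Z[:,:2]*1e3).astype(np.float32)))
E
```

```text
t 60.92 pos [ 453.1242 -306.409    84.0977] yaw -8.97 tilt 0.01 q [-41.8607  -1.7035 108.8561  -0.0048  72.834   57.1152] F [-0.4291 -0.286   1.3002] g 29.338975775695307 44.55032765865326
top holder ((434.5197448730469, -310.8926696777344), (85.70082092285156, 29.455448150634766), 64.98328399658203)
side holder ((453.92926025390625, -304.02191162109375), (83.13160705566406, 85.39090728759766), 10.92752456665039)
```

Emit:
send_rows:
  steps: [0,0,-0.1,0,0,0,22,0,0,-0.3,0,0,0,22,0,0,-0.5,0,0,0,22,0,0,-0.5,0,0,0,22,0,0,-0.5,0,0,0,22,0,0,-0.5,0,0,0,22,0,0,-0.2,0,0,0,22,0,0,0,0,0,0,22,-0.02,-0.4,0,0,0,0,22,-0.03,-0.7,0,0,0,0,22,-0.03,-0.8,0,0,0,0,22,-0.03,-0.8,0,0,0,0,22,-0.03,-0.8,0,0,0,0,22,-0.03,-0.8,0,0,0,0,22,-0.02,-0.48,0,0,0,0,22,0,0,0,0.05,0.7,0,22,0,0,0,0.05,0.7,0,22,0,0,0,0.04,0.6,0,22,0,0,0,0,0,0,22,0,0,0,0,0,0,22]

```text
time: 63.52
ee_pos: [0.4808, -0.0683, 0.2136]
ee_rot: [[0.928, -0.151, 0.34], [-0.151, -0.988, -0.029], [0.34, -0.024, -0.94]]
wrist_force: [-0.2, -0.3, -0.8]
gripper_width: 0.343
gripper_force: 44.9
```

```bash
cat > scan.py <<'E'
from h import *
from scipy.spatial.transform import Rotation as Ro
o=manip.get_obs();R=o["ee_rot"];p=o["ee_pos"]
a=np.radians(175.2);s=np.radians(20);n=np.array([np.sin(s)*np.cos(a),np.sin(s)*np.sin(a),np.cos(s)])
L=np.array([.5246,-.0727,.0403]);tgt=L+.1281*n
ax=np.cross(R[:,2],-n);print("t",o["time"],"angle err deg",np.degrees(np.arcsin(np.linalg.norm(ax))),"rot units tool",R.T@ax*np.degrees(1)/10)
print("pos",p*1e3,"delta units",R.T@(tgt-p)/.05)
tip=p+R[:,2]*.0681;d=L-tip;print("tip",tip*1e3,"to label",np.linalg.norm(d)*1e3,"axis miss",np.linalg.norm(np.cross(d,R[:,2]))*1e3,"F",o["wrist_force"],o["gripper_force"])
E
python3 scan.py
```

```text
t 63.525 angle err deg 0.053216102591292794 rot units tool [ 0.0031  0.0043 -0.    ]
pos [480.818  -68.2782 213.5986] delta units [-0.3558  0.0402  0.9962]
tip [503.9747 -70.2562 149.5872] to label 111.24326548033845 axis miss 17.79819249008925 F [-0.1544 -0.3097 -0.8098] 44.88133192062378
```

Emit:
send_rows:
  steps: [-0.09,0.01,0.2,0,0,0,22,-0.09,0.01,0.3,0,0,0,22,-0.09,0.01,0.3,0,0,0,22,-0.09,0.01,0.2,0,0,0,22,0,0,0,0,0,0,22,0,0,0,0,0,0,22,0,0,0,0,0,0,22]

```text
time: 64.4
ee_pos: [0.4816, -0.0697, 0.1619]
ee_rot: [[0.927, -0.152, 0.343], [-0.151, -0.988, -0.03], [0.344, -0.024, -0.939]]
wrist_force: [-0.6, -0.4, -1.5]
gripper_width: 0.345
gripper_force: 44.9
```

```bash
python3 scan.py; python3 - <<'E'
from h import *
p,w=cloud("side");cv2.imwrite("pics/s7.png",cv2.resize(p[120:300,220:420],(660,594))[...,::-1])
P=near(w,.504,-.07,.03,.075,.16);Q=P[P[:,2]<np.nanmin(P[:,2])+.012];print(len(P),Q.mean(0)*1e3,np.percentile(P[:,2],[0,2,5])*1e3)
E
```

```text
t 64.4 angle err deg 0.16426383243012596 rot units tool [ 0.0071 -0.0148 -0.    ]
pos [481.5577 -69.671  161.8652] delta units [-0.0215 -0.0102  0.0177]
tip [504.9178 -71.7304  97.9303] to label 60.90627978369936 axis miss 1.557795189614995 F [-0.5627 -0.3972 -1.4816] 44.88626539707184
192 [501.0983 -65.1911 102.4277] [ 96.6998  99.1052 104.0442]
```

View pics/s7.png

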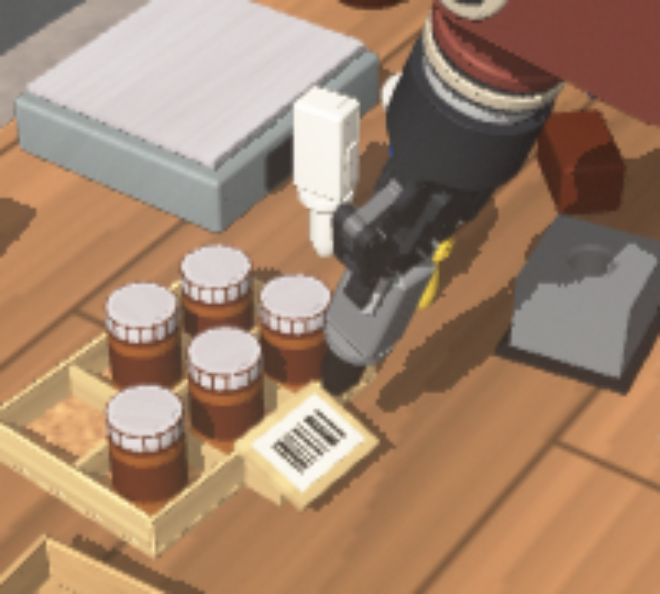

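The wand is held with its black nose pointing at the label, nose near (345,375) and label near (310,440) in the crop. The measured tip height of about 97 mm agrees with the kinematics. I'll make a small correction and hold.

Emit:
send_rows:
  steps: [-0.02,-0.01,0.01,0,0,0,22,0,0,0,0,0,0,22,0,0,0,0,0,0,22,0,0,0,0,0,0,22,0,0,0,0,0,0,22,0,0,0,0,0,0,22,0,0,0,0,0,0,22,0,0,0,0,0,0,22,0,0,0,0,0,0,22,0,0,0,0,0,0,22,0,0,0,0,0,0,22,0,0,0,0,0,0,22,0,0,0,0,0,0,22,0,0,0,0,0,0,22,0,0,0,0,0,0,22,0,0,0,0,0,0,22,0,0,0,0,0,0,22,0,0,0,0,0,0,22,0,0,0,0,0,0,22,0,0,0,0,0,0,22]

```text
time: 66.95
ee_pos: [0.4804, -0.0688, 0.16]
ee_rot: [[0.928, -0.152, 0.342], [-0.151, -0.988, -0.03], [0.342, -0.024, -0.939]]
wrist_force: [-0.3, 0.1, -1.8]
gripper_width: 0.346
gripper_force: 44.9
```

Emit:
send_rows:
  steps: [0,0,0,0,0,0,22,0,0,0,0,0,0,22,0,0,0,0,0,0,22,0,0,0,0,0,0,22,0,0,0,0,0,0,22,0,0,0,0,0,0,22]

```text
time: 67.7
ee_pos: [0.4804, -0.0688, 0.16]
ee_rot: [[0.928, -0.152, 0.342], [-0.151, -0.988, -0.03], [0.342, -0.024, -0.939]]
wrist_force: [-0.3, -0.6, -1.4]
gripper_width: 0.344
gripper_force: 44.9
```

```bash
python3 scan.py
```

```text
t 67.7 angle err deg 0.07483165611770602 rot units tool [ 0.0054 -0.0051  0.    ]
pos [480.3629 -68.8463 160.0306] delta units [ 0.0157  0.0016 -0.008 ]
tip [503.6196 -70.8684  96.0568] to label 59.60160371195003 axis miss 0.6708983252512278 F [-0.2901 -0.5631 -1.4491] 44.88599181175232
```

Emit:
send_rows:
  steps: [0.09,0,-0.2,0,0,0,22,0.09,0,-0.3,0,0,0,22,0.09,0,-0.3,0,0,0,22,0.09,0,-0.2,0,0,0,22,0,0,0,-0.05,-0.7,0,22,0,0,0,-0.05,-0.7,0,22,0,0,0,-0.04,-0.6,0,22,0.02,0.4,0,0,0,0,22,0.03,0.7,0,0,0,0,22,0.03,0.8,0,0,0,0,22,0.03,0.8,0,0,0,0,22,0.03,0.8,0,0,0,0,22,0.03,0.8,0,0,0,0,22,0.02,0.48,0,0,0,0,22,0,0,0,0,0,0,22,0,0,0,0,0,0,22,0,0,0,0,0,0,22,0,0,0,0,0,0,22]

```text
time: 69.95
ee_pos: [0.4523, -0.3068, 0.2133]
ee_rot: [[0.988, -0.155, 0.0], [-0.155, -0.988, 0.0], [0.0, -0.0, -1.0]]
wrist_force: [0.1, 0.1, -1.4]
gripper_width: 0.342
gripper_force: 45.1
```

```bash
python3 go.py 453.1,-306.4,214 453.1,-306.4,84.1; python3 -c "
from h import *
R=manip.get_obs()['ee_rot'];print(R.T@np.cross(R[:,2],[0,0,-1])*5.73)"
```

```text
t 69.95 pos [ 452.3252 -306.8363  213.2586] yaw -8.91 tilt 0.01 q [-41.9578  -8.1238 102.1286   0.0077  85.9877  56.9509] F [ 0.1442  0.0524 -1.4365] g 29.197907514837244 45.08519232273102
453.1,-306.4,214 delta units [ 0.014  -0.011  -0.0148] min rows 1 per row [ 0.014  -0.011  -0.0148]
453.1,-306.4,84.1 delta units [-0.0005  0.0001  2.598 ] min rows 3 per row [-0.0002  0.      0.866 ]
[-0.0002 -0.001   0.    ]
```

Emit:
send_rows:
  steps: [0.01,-0.01,0.3,0,0,0,22,0,0,0.4,0,0,0,22,0,0,0.4,0,0,0,22,0,0,0.1,0,0,0,22,0,0,0,0,0,0,22,0,0,0,0,0,0,22,0,0,0,0,0,0,22]

```text
time: 70.82
ee_pos: [0.4531, -0.3076, 0.1542]
ee_rot: [[0.988, -0.156, 0.001], [-0.156, -0.988, -0.001], [0.001, 0.001, -1.0]]
wrist_force: [0.4, 0.7, -0.8]
gripper_width: 0.343
gripper_force: 45.1
```

```bash
python3 go.py 453.1,-306.4,84.1
```

```text
t 70.83 pos [ 453.1135 -307.6341  154.178 ] yaw -8.98 tilt 0.10 q [-41.9606  -5.6809 105.5999   0.0004  79.9813  57.0207] F [ 0.4122  0.7449 -0.8165] g 29.270192491904357 45.08499562740326
453.1,-306.4,84.1 delta units [-0.0062 -0.0257  1.4015] min rows 2 per row [-0.0031 -0.0128  0.7008]
```

Emit:
send_rows:
  steps: [-0.005,-0.025,0,0,0,0,22,0,0,0,0,0,0,22,0,0,0.2,0,0,0,22,0,0,0.25,0,0,0,22,0,0,0.25,0,0,0,22,0,0,0.2,0,0,0,22,0,0,0.15,0,0,0,22,0,0,0.15,0,0,0,22,0,0,0.1,0,0,0,22,0,0,0.05,0,0,0,22,0,0,0,0,0,0,22,0,0,0,0,0,0,22]

```text
time: 72.32
ee_pos: [0.4528, -0.3061, 0.086]
ee_rot: [[0.988, -0.156, 0.0], [-0.156, -0.988, -0.0], [0.001, 0.0, -1.0]]
wrist_force: [1.2, -1.2, -0.4]
gripper_width: 0.341
gripper_force: 45.1
```

```bash
python3 go.py 453.1,-306.4,84.1
```

```text
t 72.33 pos [ 452.7863 -306.1307   86.0496] yaw -8.98 tilt 0.04 q [-41.8652  -1.9118 108.8579  -0.      73.016   57.1152] F [ 1.1809 -1.19   -0.377 ] g 29.15971880721584 45.107776522636414
453.1,-306.4,84.1 delta units [0.007  0.0043 0.039 ] min rows 1 per row [0.007  0.0043 0.039 ]
```

Emit:
send_rows:
  steps: [0,0,0.02,0,0,0,22,0,0,0.02,0,0,0,22,0,0,0,0,0,0,22,0,0,0,0,0,0,22]

```text
time: 72.82
ee_pos: [0.4528, -0.3061, 0.0841]
ee_rot: [[0.988, -0.156, 0.0], [-0.156, -0.988, -0.0], [0.0, 0.0, -1.0]]
wrist_force: [-0.6, -0.1, 1.2]
gripper_width: 0.342
gripper_force: 45.3
```

Emit:
send_rows:
  steps: [0,0,0.01,0,0,0,22,0,0,0,0,0,0,30,0,0,0,0,0,0,40,0,0,0,0,0,0,55,0,0,0,0,0,0,65,0,0,0,0,0,0,65,0,0,-0.3,0,0,0,65,0,0,-0.5,0,0,0,65,0,0,-0.6,0,0,0,65,0,0,-0.8,0,0,0,65,0,0,-0.8,0,0,0,65,-0.3,0.3,0,0,0,0,65,-0.4,0.6,0,0,0,0,65,-0.4,0.8,0,0,0,0,65,0,0,0,0,0,0,65,0,0,0,0,0,0,65]

```text
time: 74.82
ee_pos: [0.3852, -0.3813, 0.234]
ee_rot: [[0.988, -0.156, 0.001], [-0.156, -0.988, -0.0], [0.001, 0.0, -1.0]]
wrist_force: [0.2, -0.7, 0.2]
gripper_width: 0.761
gripper_force: 0.0
```

```bash
python3 - <<'E'
from h import *
lids()
for n in("top","side"):
    p,w=cloud(n)
    for nm,x,y,r,z0,z1 in(("wandtop",.453,-.307,.035,.13,.17),("tinlid",.498,.221,.04,.03,.045)):
        Z=near(w,x,y,r,z0,z1)
        if len(Z)>8:print(n,nm,np.percentile(Z[:,2],[50,80])*1e3,cv2.minAreaRect((Z[:,:2]*1e3).astype(np.float32)))
    cv2.imwrite(f"pics/end_{n}.png",p[...,::-1])
E
python3 go.py
```

```text
top [667, -86, np.float64(77.4), 46, 48, 0.87]
top [594, -81, np.float64(76.8), 46, 48, 0.86]
top [651, -147, np.float64(77.3), 46, 48, 0.74]
top [602, -8, np.float64(77.2), 46, 48, 0.74]
top [590, -151, np.float64(77.0), 46, 49, 0.69]
side [649, -63, np.float64(77.5), 45, 103, 0.96]
side [639, -127, np.float64(77.2), 47, 96, 0.76]
side [595, -77, np.float64(77.4), 49, 49, 0.63]
side [600, -5, np.float64(77.4), 47, 49, 0.61]
side [589, -148, np.float64(77.1), 46, 51, 0.3]
side [582, -139, np.float64(77.1), 48, 74, 0.76]
top wandtop [145.8608 148.1177] ((453.190185546875, -306.6788635253906), (30.123313903808594, 40.03536605834961), 82.50245666503906)
top tinlid [35.5861 37.5262] ((499.6138916015625, 218.65994262695312), (58.93998336791992, 60.275428771972656), 0.9052962064743042)
side wandtop [144.44  147.365] ((454.4718017578125, -304.86187744140625), (33.174861907958984, 44.023643493652344), 83.54432678222656)
side tinlid [35.7465 37.0944] ((498.263916015625, 220.4327392578125), (60.35227584838867, 61.392738342285156), 35.183692932128906)
t 75.22 pos [ 385.3212 -380.9157  233.1577] yaw -8.93 tilt 0.01 q [-52.5438  -9.3794 101.3619   0.0036  88.0213  46.3884] F [-0.2344  0.7762 -0.4125] g 64.85531735674277 0.0
```

View pics/end_side.png

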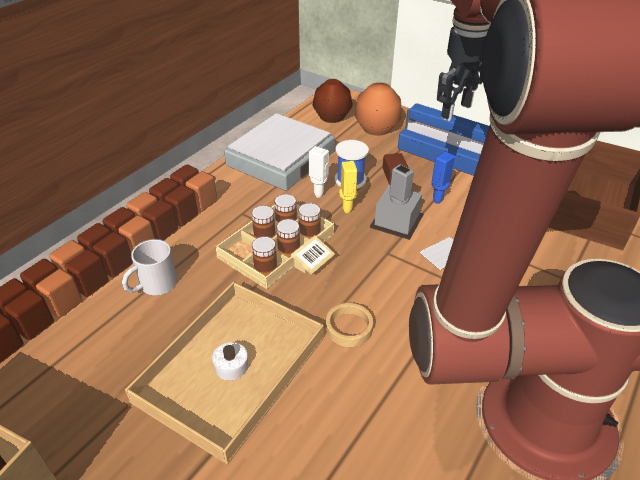

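View pics/end_top.png

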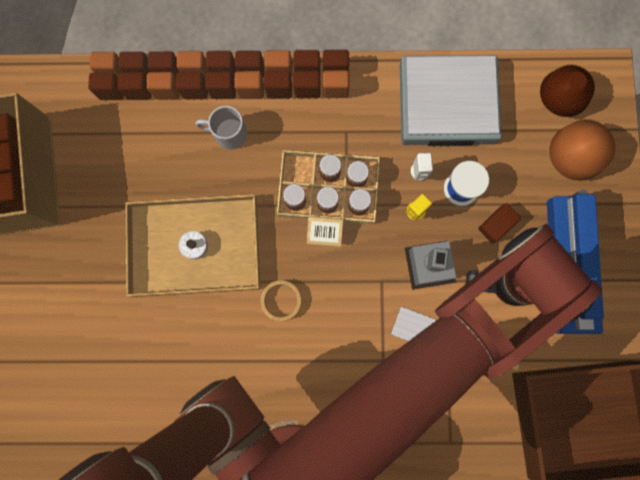

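Both pictures show the tin flat in the bin, at (230,360) in the side view and (193,245) in the top view. Five jars stand upright in separate compartments. The wand is seated, with its handle top at 146 mm as at the start, the other things on the table have not moved, and the gripper is clear of everything.

```bash
python3 -c "
from plant import workorder
print(workorder.hand_in())"
```

```text
the job is handed in; nothing more can be done
None
```

The job is handed in, with no verdict returned: all four jars stand upright in their own tray compartments (one shifted into its corner after placing), the tin lies flat in the bin, and the label was read from about 60 mm for over two seconds before the wand went back fully seated.

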